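# Tip a standing battery pack onto its charging cradle and latch it

### The job

Put the standing battery pack on charge: bring its foot up square against the low front edge of the charging cradle, push it over high up so that it tips over that edge and lies flat on the deck between the side guides, then push it along until the blue latch springs up behind its foot. Keep hold of it on the way down and let it down gently: do not drop it or bang or ram it against the cradle, and leave the three things standing around alone.

Things in the scene. Friction and masses are not known exactly. Their poses are not given: they have to be found in the camera images.
- pack_center (a point): centre (half-way up) of the loose battery pack, a grey block with black end bands: 46 mm thick (x), 60 wide (y), 130 tall (z), 0.5 to 0.7 kg, standing on its foot. x points to the cradle, within 0.35 rad of the cradle's x; z points to the top end with two brass terminals. It can be held across its 60 mm width; in a light grip (20 to 30 N) it swivels between the fingers.
- pack_foot (a point): centre of the underside of the same pack, 65 mm below pack_center along its z axis; same axes. To let it swivel a quarter turn without its corner meeting the hand, hold it within about 20 mm of the top end, in the middle of its thickness.
- cradle_edge (a point): middle of the top front edge of the fixed white charging cradle, 12 mm above the table. x points level in the loading direction, from the standing pack into the cradle; y to the left, z up. The upright 12 mm front face below this edge is the low stop over which the pack tips; the pack starts 25 to 85 mm short of it. Tipped over it, the pack lies with its foot 12 to 25 mm short of it.
- cradle_guides (a point): middle of the deck between the two side guides, 33 mm in from the front edge, at deck height; axes as cradle_edge. Guides: 54 mm long, 67 mm apart inside, 20 mm high, flared tops. The flat deck is 12 mm above the table, 88 mm wide for its first 62 mm, then 50 mm wide (narrower than the pack: finger room at both sides up to the housing).
- cradle_stop (a point): foot of the front face of the contact housing at the far end of the deck, 148 mm in from the front edge, at deck height; axes as cradle_edge. The face is the hard stop for the top end of the lying pack. Housing 88 mm wide, 50 mm long, 38 mm above the deck. Latched, the pack's top end is 2 mm short of this face and its foot 16 mm past the front edge.
- latch (a joint): travel (m) of the blue sprung latch, 18 mm wide, in the middle of the deck: 0 = up, 4.5 mm above the deck; grows downwards to 0.006. Its upright back face is 16 mm in from the front edge, its ramp faces the front. The lying pack holds it down (about 2 N); it springs up behind the foot when this has passed 16 mm.
- contacts (a joint): travel (m) of the sprung black contact shoe with two brass blades, 8 mm out of the housing face, 16 to 28 mm above the deck: 0 = free, grows in the loading direction; 0.006 with the pack latched, 0.008 at the hard stop. 3 N at first touch, 7 N fully in; with the pack's friction 8 to 14 N push it home. Without the latch it pushes the pack back.
- bottle_center (a point): centre of a white bottle with a red cap, 54 mm across, 130 mm tall, standing near the work: leave alone.
- tower_center (a point): centre of an orange printed lattice tower, 46 x 46 x 120 mm, standing near the work: leave alone.
- house_center (a point): about the centre of a small green printed house with a dark roof, 64 x 64 x 55 mm, 20 mm above the table: leave alone.
Mind the look-alikes: they are no part of the job. Leave any green look-alike of the part that bears pack_center alone.

How it is judged:
On the way, in this order (a step that is already met when the one before it is completed fails the run):
1. the pack, still upright, has its foot up against the cradle's front edge (angle between pack_center's own z axis and vertical below 0.2 rad and contact force between pack and cradle above 0.5 N and x of pack_foot in the frame of cradle_edge between -0.04 and -0.015 m), for 0.1 s.
2. the pack lies flat on the deck between the guides, not yet home (angle between pack_center's own z axis and vertical above 1.48 rad and angle between the z axis of pack_center and the x axis of cradle_edge, either way round below 0.12 rad and z of pack_center in the frame of cradle_edge below 0.028 m and x of pack_foot in the frame of cradle_edge between -0.045 and 0.012 m), for 0.1 s.
At the end, for the whole second after the job is handed in: The pack lies flat on the deck (within 0.06 rad) and in line with the cradle (within 0.07 rad), let go and at rest, its foot past the latch (14.5 mm or more beyond the front edge), the latch up behind it (within 1.5 mm of fully up) and the contact shoe pressed in by 4 mm or more (x of pack_foot in the frame of cradle_edge above 0.0145 m and value of joint latch below 0.0015 m and value of joint contacts above 0.004 m and angle between pack_center's own z axis and vertical above 1.51 rad and z of pack_center in the frame of cradle_edge below 0.026 m and z of pack_foot in the frame of cradle_edge above 0.019 m and angle between the z axis of pack_center and the x axis of cradle_edge, either way round below 0.07 rad and linear speed of pack below 0.01 m/s); the robot touches nothing.
It fails at once if the pack is dropped, banged or rammed on the cradle (over 30 N between them) (contact force between pack and cradle above 30 N).
It fails at once if the pack topples or falls freely instead of being let down (it turns faster than 4 rad/s) (angular speed of pack above 4 rad/s).
It fails at once if the bottle, tower or house is shifted by more than 10 mm (distance of any of bottle_center, tower_center, house_center from where it was at the start of the episode above 0.01 m).
It also fails if it takes over 70 s, if anything falls off the work surface, if the arm or the gripper's body presses on something with over 40 N, if the wrist force passes 120 N, or if a joint passes its speed limit or range.

### The arm

A 7-joint arm with a two-finger parallel gripper is mounted at the origin on the work surface. World frame = base frame: x ahead of the robot, y to its left, z up, the work surface at z = 0. Lengths are in m, angles in rad, forces in N, time in s.
With the tool pointing down it reaches from about 0.4 to 0.925 m from the base axis. Payload 4.1 kg.
Tool frame: the origin (TCP) lies between the finger pads; the fingertips stand 8 mm ahead of it and the grasp point (between the pads) lies 11 mm behind it; z points along the fingers, y is the direction in which the jaws open and shut (so a half turn about z gives the same grasp; the last joint's range is limited). The gripper opens to 85 mm and grips with 20 to 120 N. Pads are 22 mm wide; open, the fingers measure 114 mm over their backs; the gripper's body (76 mm by 85 mm) begins 54 mm behind the grasp point. The pads swing forward as they close: fully open they stand 13 mm farther back than shut.
Start: joints at [-1.358, 0.398, 0.045, 1.537, -0.019, 1.207, -0.051], TCP at [0.199, 0.619, 0.239] pointing down, gripper open.
Joint ranges: [-2.82, 2.82], [-0.49, 2.23], [-1.37, 1.46], [0, 2.46], [-1.36, 4.5], [0.23, 2], [-2.94, 2.94]. Speed limits (rad/s): [2.57, 2.57, 3.14, 3.14, 3.14, 3.14, 3.14].

### API

Orientations are given as a 3x3 rotation matrix whose columns are the frame's x, y, z axes.
In Python, from rig import sensors, optics, workorder gives the robot as it stands.
- The arm moves only by the shell command python3 -m jog 'ROWS'. ROWS is JSON, a list of rows, each a list of 5 numbers: the finger opening in mm, from 0 to 85.4, then the shift along the tool's x, y, z in mm, then the turn about the tool's z in rad. A call has 1 to 5 rows; each row shifts and turns the pose as measured when the row begins, along the tool's axes as they then stand; what a row does not reach is not made up. A row lasts 1/8 s, in which the tool goes at most 62.5 mm and 10.7 degrees, less where a joint would pass 70% of its speed; a pose out of reach is approached as far as the arm can. A call with a gripper value outside its range is refused whole. The fingers move at their own pace and stop on an object; the grip force is fixed at half the most. Time passes only in rows, so rows that do not move let the fingers close. It gives the time, the measured TCP pose, the force and the opening at its end, in the units of the state.
- sensors.get_obs(): the state, without advancing time (a new reading comes with each control period).
- optics.grab_frame(name): name is "scene" or "top" or "wrist"; returns a dict with "color" (400x640x3 uint8, red, green, blue), "fx", "fy", "cx", "cy" (pixels), "position" and "orientation" of the camera in the world. Camera axes: x right, y down, z forward; pixel columns grow to the right and rows downward; lengths in m; the calibration is good to about 2 mm. A picture is of the moment at which its call begins. There is no depth.
- workorder.finish_job(): hands the job in, once; it reports no verdict.
The state is a dict: "time": time; "q": joint angles; "joint_vel": joint speeds; "tau": joint torques, N m; "tool_pos": TCP position; "eef_rot": TCP orientation; "contact_force": force on the tool from outside, world axes, zero at the start; "ft_torque": the same for the moment, N m; "grip_width": finger opening in m.
Only numpy, scipy, OpenCV 4.12 (cv2) and the standard library are available. Lean on these libraries where they do the work, as an engineer would, in place of code of your own. Each camera call takes 0.05 s, during which the arm holds its last target.

## Working session

There is one attempt and no reset: what is moved stays moved. The work goes in short steps, Python scripts to look and compute and a shell command to move; the robot and the scene stay as the last step left them, time stands still between calls to the robot, and variables do not carry over. Pictures are saved under pics/ and viewed, and the job is handed in when it is done.

```bash
ls; mkdir -p pics; cat > h.py <<'E'
import numpy as np, cv2
from rig import sensors, optics, workorder
def grab(n,name):
    f=optics.grab_frame(n); cv2.imwrite(f'pics/{name}.png',f['color'][:,:,::-1]); 
    import pickle; pickle.dump(f,open(f'pics/{name}.pkl','wb')); return f
def load(name):
    import pickle; return pickle.load(open(f'pics/{name}.pkl','rb'))
def ray(f,u,v):
    d=np.array([(u-f['cx'])/f['fx'],(v-f['cy'])/f['fy'],1.]); return np.array(f['position']),np.array(f['orientation'])@d
def onz(f,u,v,z):
    p,d=ray(f,u,v); return p+d*(z-p[2])/d[2]
def proj(f,P):
    c=np.array(f['orientation']).T@(np.array(P)-f['position']); return c[0]/c[2]*f['fx']+f['cx'],c[1]/c[2]*f['fy']+f['cy']
def crop(name,u0,v0,u1,v1,s,out):
    im=cv2.imread(f'pics/{name}.png')[v0:v1,u0:u1]; cv2.imwrite(f'pics/{out}.png',cv2.resize(im,None,fx=s,fy=s,interpolation=cv2.INTER_CUBIC))
E
python3 - <<'E'
from h import *
for n in ['scene','top','wrist']:
    f=grab(n,n+'0'); print(n,f['fx'],f['cx'],f['cy'],np.round(f['position'],3),np.round(f['orientation'],3).tolist())
o=sensors.get_obs(); print({k:np.round(v,4).tolist() for k,v in o.items()})
E
```

```text
pics
scene 408.16001620829206 320.823701050589 197.47956561329218 [ 1.375 -0.075  0.724] [[0.044, 0.64, -0.767], [0.999, -0.018, 0.043], [0.014, -0.768, -0.64]]
top 464.43292166891086 320.9664663100132 196.3603988111051 [ 0.52  -0.028  1.051] [[0.023, -0.995, 0.101], [-1.0, -0.023, 0.002], [0.0, -0.101, -0.995]]
wrist 309.29125743480313 318.71781384719395 199.87564381119486 [0.136 0.638 0.371] [[0.307, 0.918, 0.251], [0.952, -0.296, -0.081], [-0.0, 0.264, -0.965]]
{'time': 0.15, 'q': [-1.358, 0.399, 0.0451, 1.5376, -0.0187, 1.2069, -0.0507], 'joint_vel': [-0.0009, -0.0011, -0.001, -0.0049, 0.0006, 0.0002, 0.0011], 'tau': [0.0022, -47.5555, 1.3668, -25.4514, 0.0118, 0.0065, 0.0], 'tool_pos': [0.1992, 0.6182, 0.2385], 'eef_rot': [[-0.9518, 0.3067, -0.0004], [0.3067, 0.9518, -0.0015], [-0.0001, -0.0015, -1.0]], 'contact_force': [-1.0724, 0.3358, -0.6987], 'ft_torque': [-0.0401, -0.0413, -0.034], 'grip_width': 0.0858}
```

View pics/scene0.png

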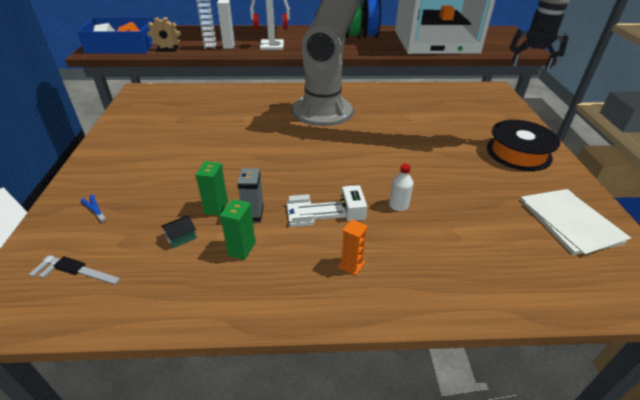

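View pics/top0.png

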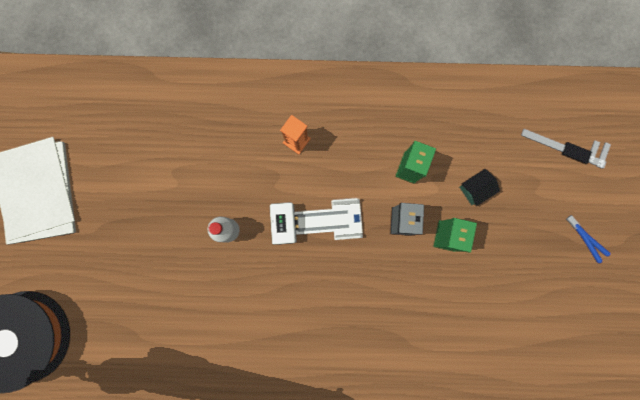

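View pics/wrist0.png

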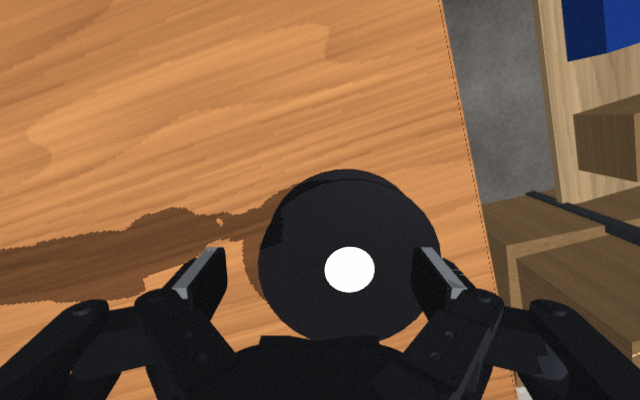

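The wanted pack could be the grey block at top (408,219), or scene (250,195). The green look-alikes are at top (416,162) and (456,235), and the dark-roofed house is at (480,188). I choose the grey one with black bands and check it in a close crop.

```bash
python3 - <<'E'
from h import *
crop('top0',260,180,500,270,3.3,'topc')
crop('scene0',190,150,380,270,4,'scenec')
E
```

```text
(no output)
```

View pics/topc.png

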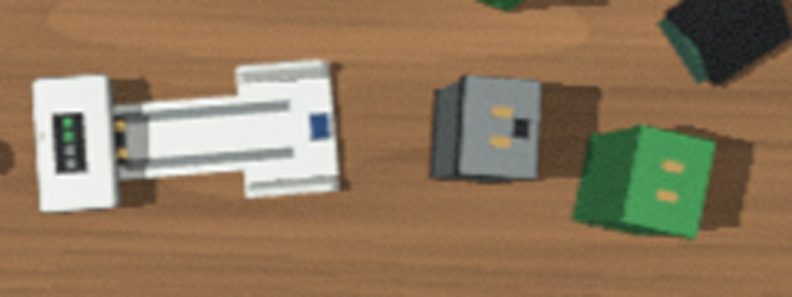

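View pics/scenec.png

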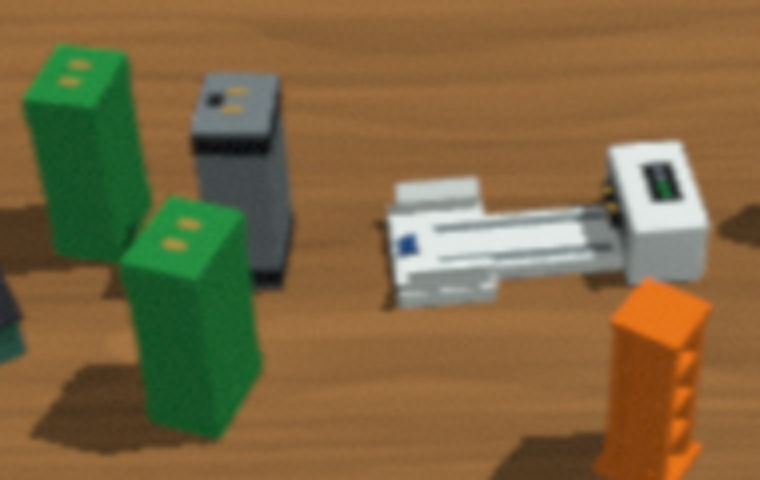

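The grey block has brass terminals and a black band. Pack-top corners in the top crop are (465,76), (541,83), (537,180) and (460,176). The housing-top corners are (33,80), (107,74), (118,205) and (40,212), and the front edge runs from about (329,62) to (339,188).

```bash
python3 - <<'E'
from h import *
f=load('top0')
g=lambda x,y,z: onz(f,260+x/3.3,180+y/3.3,z)
def show(n,pts,z):
    P=np.array([g(*p,z) for p in pts]); print(n,np.round(P[:,:2]*1000,1).tolist(),'mean',np.round(P[:,:2].mean(0)*1000,1), 'sides',np.round(np.linalg.norm(P-np.roll(P,-1,0),axis=1)*1000,1)); return P
P=show('pack',[(465,76),(541,83),(537,180),(460,176)],.13)
H=show('house',[(33,80),(107,74),(118,205),(40,212)],.05)
F=show('front',[(329,62),(339,188)],.032)
L=show('latch',[(310,115),(327,113),(330,138),(313,140)],.0165)
G=show('groove',[(130,112),(288,101),(292,152),(140,166)],.012)
e=H[0:4]; ax=(H[1]+H[2]-H[0]-H[3]); print('housing ax yaw',np.arctan2(ax[1],ax[0])*57.3+180)
d=H[1]-H[2]; print('housing side dir',d/np.linalg.norm(d))
d=F[1]-F[0]; print('front dir',d/np.linalg.norm(d))
d=H.mean(0)-L.mean(0); print('latch->housing',np.linalg.norm(d[:2]),d/np.linalg.norm(d[:2]),np.arctan2(d[1],d[0])*57.3)
for a,b in((0,1),(3,2),(0,3),(1,2)):
    d=P[b]-P[a]; print('pack',a,b,np.arctan2(d[1],d[0])*57.3)
E
```

```text
pack [[602.9, -185.9], [599.8, -231.7], [541.4, -229.4], [542.7, -183.2]] mean [ 571.7 -207.6] sides [46.  58.4 46.2 60.3]
house [[601.1, 83.6], [606.1, 35.2], [520.8, 25.5], [515.1, 76.1]] mean [560.8  55.1] sides [48.6 85.8 50.9 86.3]
front [[619.1, -111.7], [535.4, -119.6]] mean [ 577.3 -115.7] sides [84.1 84.1]
latch [[584.4, -100.7], [586.0, -112.2], [569.1, -114.4], [567.5, -103.0]] mean [ 576.7 -107.6] sides [11.6 17.  11.6 17. ]
groove [[583.9, 21.2], [593.8, -85.9], [559.3, -89.2], [547.5, 13.5]] mean [571.1 -35.1] sides [107.6  34.7 103.3  37.2]
housing ax yaw 96.19074426271456
housing side dir [0.99368253 0.11222756 0.        ]
front dir [-0.99564368 -0.09323979  0.        ]
latch->housing 0.16344430407806693 [-0.09760818  0.99522492  0.20496279] 95.60849735904283
pack 0 1 -93.98472156512811
pack 3 2 -91.66345434226474
pack 0 3 177.48299190908583
pack 1 2 177.69552606821452
```

```bash
python3 - <<'E'
from h import *
f=load('top0')
g=lambda x,y,z: np.round(onz(f,260+x/3.3,180+y/3.3,z)*1000,1)
for p in [(640,126),(714,141),(692,237),(622,226)]: print('green2',g(*p,.13))
crop('top0',380,130,500,260,5,'topg')
o=sensors.get_obs();print(o['time'])
E
```

```text
green2 [ 575.2 -291.3  130. ]
green2 [ 567.2 -335.7  130. ]
green2 [ 509.5 -321.9  130. ]
green2 [ 515.1 -280.2  130. ]
0.15
```

View pics/topg.png

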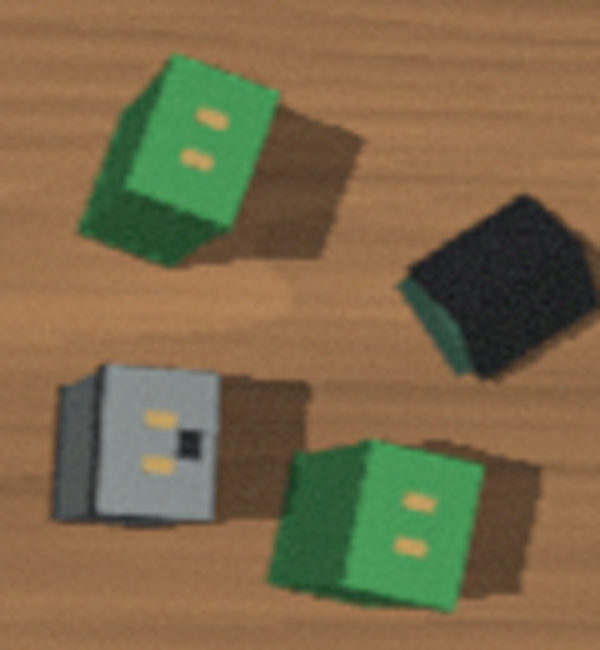

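```bash
cat >> h.py <<'E'
def state():
    o=sensors.get_obs(); R=np.array(o['eef_rot']); p=np.array(o['tool_pos'])*1000
    return o,p,R,np.degrees(np.arctan2(R[1,0],R[0,0]))
def rowsto(tgt,yaw,n):
    """split move from the present pose to world tgt(mm)/tool-x yaw(deg) in n rows"""
    o,p,R,y0=state(); d=(yaw-y0+180)%360-180
    for i in range(n):
        y=np.radians(y0+d*i/n); w=(np.array(tgt)-p)/n
        print([round(v,1) for v in (np.cos(y)*w[0]+np.sin(y)*w[1], np.sin(y)*w[0]-np.cos(y)*w[1], -w[2])], 'turn',round(-np.radians(d)/n,3))
E
python3 - <<'E'
from h import *
rowsto((540,300,240),127,6)
E
```

```text
[np.float64(-70.3), np.float64(-33.1), np.float64(-0.3)] turn 0.102
[np.float64(-73.3), np.float64(-25.7), np.float64(-0.3)] turn 0.102
[np.float64(-75.6), np.float64(-18.1), np.float64(-0.3)] turn 0.102
[np.float64(-77.0), np.float64(-10.3), np.float64(-0.3)] turn 0.102
[np.float64(-77.7), np.float64(-2.4), np.float64(-0.3)] turn 0.102
[np.float64(-77.5), np.float64(5.6), np.float64(-0.3)] turn 0.102
```

```bash
python3 -m jog '[[85,-50,-27,0,0.1],[85,-54,-23,0,0.1],[85,-57,-17,0,0.1],[85,-58,-10,0,0.1],[85,-60,-4,0,0.1]]'; python3 - <<'E'
from h import *
rowsto((560,200,240),115,5)
E
```

```text
time: 0.78
tool_pos: [0.4036, 0.4062, 0.2359]
eef_rot: [[-0.686, 0.727, -0.004], [0.727, 0.686, -0.001], [0.002, -0.003, -1.0]]
contact_force: [0.2, 0.6, 0.2]
grip_width: 0.0854
[np.float64(-51.5), np.float64(-5.6), np.float64(-0.8)] turn 0.064
[np.float64(-51.7), np.float64(-2.2), np.float64(-0.8)] turn 0.064
[np.float64(-51.8), np.float64(1.1), np.float64(-0.8)] turn 0.064
[np.float64(-51.6), np.float64(4.4), np.float64(-0.8)] turn 0.064
[np.float64(-51.2), np.float64(7.7), np.float64(-0.8)] turn 0.064
```

```bash
python3 -m jog '[[85,-55,-6,0,0.08],[85,-56,-2,0,0.08],[85,-57,1,0,0.08],[85,-56,4,0,0.08],[85,-56,8,0,0.08]]'; python3 - <<'E'
from h import *
rowsto((572,-100,220),92,5)
E
```

```text
time: 1.4
tool_pos: [0.5685, 0.1675, 0.2348]
eef_rot: [[-0.336, 0.942, -0.004], [0.942, 0.336, -0.001], [0.001, -0.004, -1.0]]
contact_force: [0.6, 0.5, -0.8]
grip_width: 0.0848
[np.float64(-50.6), np.float64(-17.3), np.float64(3.0)] turn 0.062
[np.float64(-51.6), np.float64(-14.2), np.float64(3.0)] turn 0.062
[np.float64(-52.4), np.float64(-11.0), np.float64(3.0)] turn 0.062
[np.float64(-52.9), np.float64(-7.7), np.float64(3.0)] turn 0.062
[np.float64(-53.3), np.float64(-4.5), np.float64(3.0)] turn 0.062
```

```bash
python3 -m jog '[[85,-58,-17,0,0.07],[85,-59,-14,0,0.07],[85,-60,-10,0,0.07],[85,-60,-6,0,0.06],[85,-60,-3,0,0.06]]'; python3 - <<'E'
from h import *
f=grab('wrist','wrist1')
rowsto((571.7,-207.6,200),87.5,3)
E
```

```text
time: 2.02
tool_pos: [0.5799, -0.1425, 0.234]
eef_rot: [[-0.004, 1.0, -0.003], [1.0, 0.004, -0.001], [-0.001, -0.003, -1.0]]
contact_force: [0.4, 0.2, -0.3]
grip_width: 0.0847
[np.float64(-17.7), np.float64(-1.9), np.float64(11.6)] turn 0.011
[np.float64(-17.7), np.float64(-1.7), np.float64(11.6)] turn 0.011
[np.float64(-17.7), np.float64(-1.5), np.float64(11.6)] turn 0.011
```

View pics/wrist1.png

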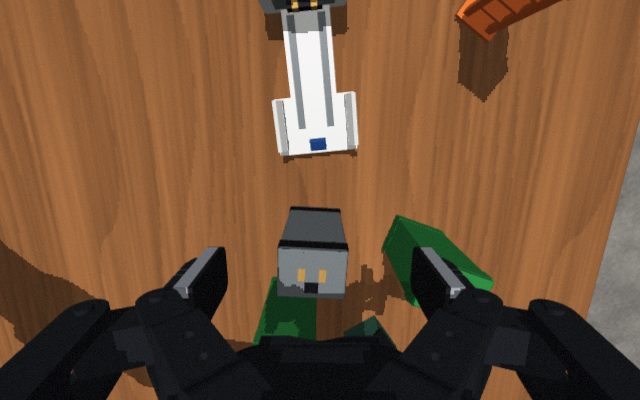

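```bash
python3 - <<'E'
from h import *
crop('wrist1',250,80,380,310,2.6,'w1c')
crop('wrist1',260,80,370,165,7,'w1d')
crop('wrist1',265,200,365,305,5.5,'w1e')
E
```

```text
(no output)
```

View pics/w1d.png

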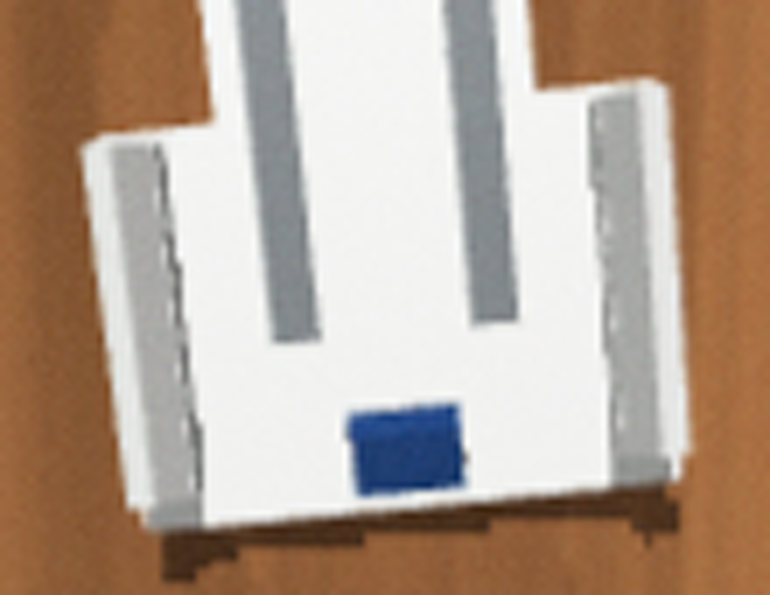

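View pics/w1e.png

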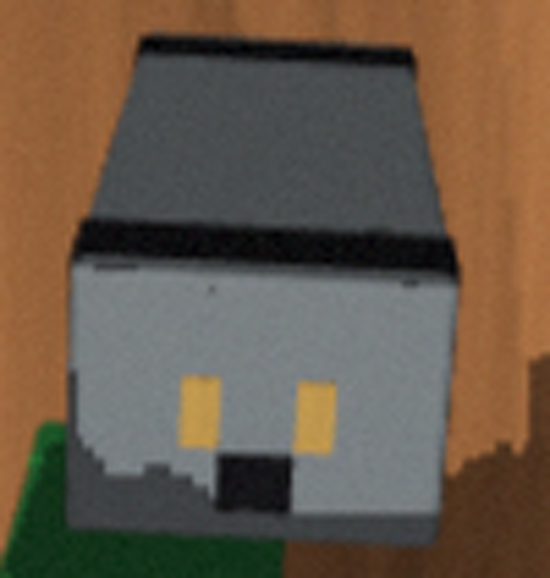

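```bash
python3 - <<'E'
from h import *
f=load('wrist1')
g=lambda x,y,z: onz(f,260+x/7,80+y/7,z)*1000
e=lambda x,y,z: onz(f,265+x/5.5,200+y/5.5,z)*1000
r=lambda P:np.round(P[:2],1)
def yaw(d): return round(np.degrees(np.arctan2(d[1],d[0])),2)
A=g(205,526,.012);B=g(612,486,.012); print('edge',r(A),r(B),np.linalg.norm(A-B),yaw(B-A)+90,'mid',r((A+B)/2))
a=g(148,527,.012);b=g(683,478,.012); print('edge full',r(a),r(b),np.linalg.norm(a-b),yaw(b-a)+90,'mid',r((a+b)/2))
L=[g(*p,.0165) for p in [(348,412),(460,405)]]; print('latch back',[r(x) for x in L],r(sum(L)/2))
# groove lines direction
p,q=g(238,0,.012),g(273,340,.012); print('groove',yaw(p-q)); p,q=g(445,0,.012),g(472,325,.012); print('groove',yaw(p-q))
P=[e(*p,.13) for p in [(72,262),(460,278),(438,543),(68,527)]]
print('top',[r(x) for x in P],'c',r(sum(P)/4),[round(np.linalg.norm(P[i]-P[i-1]),1) for i in range(4)],'yaw',yaw(P[1]-P[0])+90,yaw(P[2]-P[3])+90,yaw(P[0]-P[3]),yaw(P[1]-P[2]))
F=[e(*p,0) for p in [(140,36),(413,48)]]; print('foot front',[r(x) for x in F],np.linalg.norm(F[0]-F[1]),yaw(F[1]-F[0])+90,r(sum(F)/2))
E
```

```text
edge [ 546.3 -120.2] [ 612.6 -113.4] 66.70581588571252 95.84 mid [ 579.5 -116.8]
edge full [ 536.9 -120.4] [ 624.1 -112.1] 87.58503964399019 95.46 mid [ 580.5 -116.2]
latch back [array([ 569.9, -101.5]), array([ 587.7, -100.3])] [ 578.8 -100.9]
groove 95.33
groove 95.55
top [array([ 546.7, -182.2]), array([ 605.3, -184.5]), array([ 603.2, -230. ]), array([ 544.7, -227.5])] c [ 575.  -206.1] [np.float64(45.3), np.float64(58.6), np.float64(45.5), np.float64(58.5)] yaw 87.73 87.5 87.48 87.32
foot front [array([ 545.3, -185.1]), array([ 606.7, -187.6])] 61.51741609146908 87.65 [ 576.  -186.4]
```

```bash
python3 -m jog '[[85,-22,-2,8,0.01],[85,-22,-2,8,0.01],[85,-21,-1,8,0.02]]'; python3 - <<'E'
from h import *
rowsto((574,-207.7,102),87.5,1)
E
```

```text
time: 2.45
tool_pos: [0.5708, -0.2226, 0.2106]
eef_rot: [[0.053, 0.999, -0.002], [0.999, -0.053, -0.01], [-0.01, -0.002, -1.0]]
contact_force: [0.7, -0.0, 0.2]
grip_width: 0.0849
[np.float64(15.0), np.float64(2.4), np.float64(108.6)] turn -0.01
```

```bash
python3 -m jog '[[85,13,2,0,-0.01],[85,0,0,0,0]]'; python3 - <<'E'
from h import *
rowsto((574,-207.7,102),87.5,1)
E
```

```text
time: 2.7
tool_pos: [0.5725, -0.2102, 0.2094]
eef_rot: [[0.045, 0.999, -0.005], [0.999, -0.045, -0.01], [-0.01, -0.004, -1.0]]
contact_force: [0.2, -0.0, 0.1]
grip_width: 0.0849
[np.float64(2.5), np.float64(1.4), np.float64(107.4)] turn -0.002
```

```bash
python3 -m jog '[[85,2,1,35,0],[85,1,0,35,0],[85,0,0,20,0],[85,0,0,0,0]]'; python3 - <<'E'
from h import *
rowsto((574,-207.7,102),87.5,1); grab('wrist','wrist2')
E
```

```text
time: 3.2
tool_pos: [0.5758, -0.2039, 0.1184]
eef_rot: [[0.038, 0.999, -0.001], [0.999, -0.038, -0.009], [-0.009, -0.001, -1.0]]
contact_force: [0.4, -0.5, 0.8]
grip_width: 0.0852
[np.float64(-3.9), np.float64(-1.7), np.float64(16.4)] turn 0.006
```

View pics/wrist2.png

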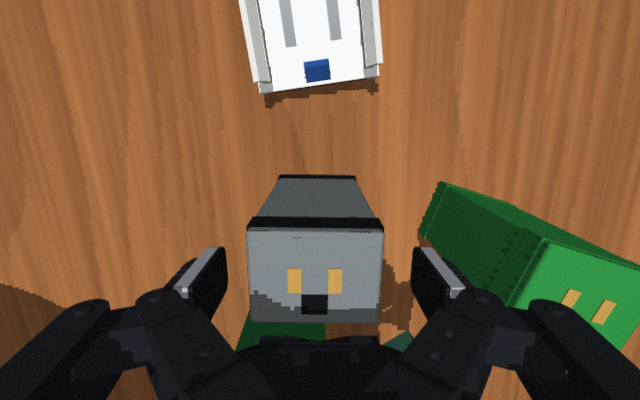

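```bash
python3 -m jog '[[85,-3,-1,15,0],[85,0,0,1,0.005]]'; python3 - <<'E'
from h import *
rowsto((574,-207.7,102),87.5,1)
f=load('wrist2')
e=lambda u,v,z: onz(f,u,v,z)*1000
for p in [(248,230),(383,232),(381,321),(251,323)]: print(e(*p,.13))
E
```

```text
time: 3.5
tool_pos: [0.5768, -0.2075, 0.1045]
eef_rot: [[0.042, 0.999, 0.004], [0.999, -0.042, -0.01], [-0.01, 0.005, -1.0]]
contact_force: [-0.6, 0.1, -0.2]
grip_width: 0.0848
[np.float64(-0.3), np.float64(-2.8), np.float64(2.5)] turn 0.002
[ 547.56012414 -182.70972401  130.        ]
[ 603.86828471 -185.74078314  130.        ]
[ 603.75262208 -229.19474692  130.        ]
[ 544.40827325 -228.00452842  130.        ]
```

```bash
python3 -m jog '[[70,0,-1,1,0],[62,0,0,0,0],[60,0,0,0,0],[58,0,0,0,0],[58,0,0,0,0]]'; python3 - <<'E'
from h import *
rowsto((574,-207.7,102),87.5,1)
E
```

```text
time: 4.12
tool_pos: [0.5752, -0.2079, 0.1046]
eef_rot: [[0.043, 0.999, 0.004], [0.999, -0.043, -0.01], [-0.01, 0.004, -1.0]]
contact_force: [-0.9, 0.6, -0.9]
grip_width: 0.0593
[np.float64(0.1), np.float64(-1.3), np.float64(2.6)] turn 0.001
```

```bash
python3 -m jog '[[50,0,0,-3,0],[50,0,0,0,0],[50,0,0,0,0]]'; python3 - <<'E'
from h import *
f=grab('scene','s2'); crop('s2',190,130,380,270,4,'s2c')
rowsto((583,-152,106),95.6,6)
E
```

```text
time: 4.5
tool_pos: [0.5739, -0.2065, 0.1051]
eef_rot: [[0.042, 0.999, 0.0], [0.999, -0.042, -0.009], [-0.009, 0.001, -1.0]]
contact_force: [-0.0, -0.9, -6.7]
grip_width: 0.0591
[np.float64(9.1), np.float64(1.1), np.float64(-0.2)] turn -0.023
[np.float64(9.1), np.float64(1.3), np.float64(-0.2)] turn -0.023
[np.float64(9.1), np.float64(1.6), np.float64(-0.2)] turn -0.023
[np.float64(9.0), np.float64(1.8), np.float64(-0.2)] turn -0.023
[np.float64(9.0), np.float64(2.0), np.float64(-0.2)] turn -0.023
[np.float64(8.9), np.float64(2.2), np.float64(-0.2)] turn -0.023
```

View pics/s2c.png

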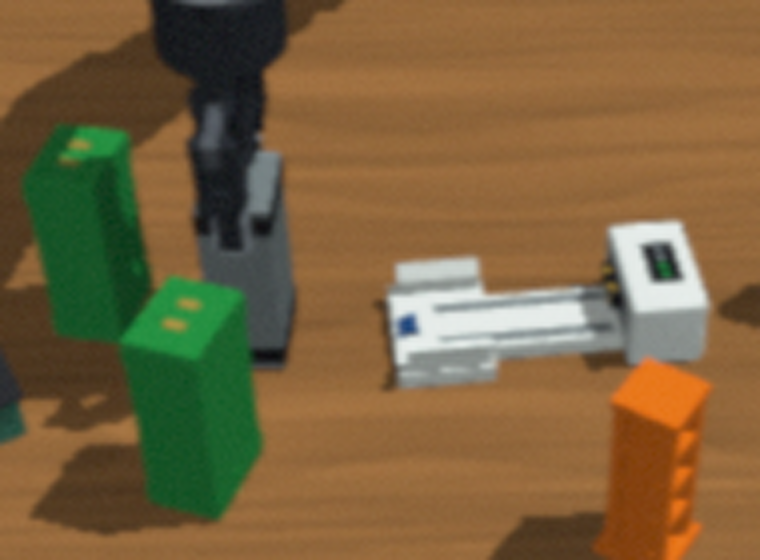

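```bash
python3 -m jog '[[50,0,0,-3,0],[50,9,1,-1,-0.023],[50,9,1,0,-0.023],[50,9,2,0,-0.023],[50,9,2,0,-0.023]]'; python3 - <<'E'
from h import *
rowsto((583,-152,106),95.6,2)
E
```

```text
time: 5.18
tool_pos: [0.5804, -0.1679, 0.1087]
eef_rot: [[-0.056, 0.998, -0.0], [0.998, 0.056, -0.008], [-0.008, -0.0, -1.0]]
contact_force: [0.3, -0.6, -6.0]
grip_width: 0.059
[np.float64(7.9), np.float64(1.8), np.float64(1.4)] turn -0.021
[np.float64(7.8), np.float64(1.9), np.float64(1.4)] turn -0.021
```

```bash
python3 -m jog '[[50,7,2,0,-0.021],[50,5,2,0,-0.015],[50,0,0,0,0]]'; python3 - <<'E'
from h import *
rowsto((583,-152,106),95.6,1)
grab('wrist','w3'); grab('top','t3'); crop('w3',200,60,440,240,3.3,'w3c'); crop('t3',260,170,440,270,4,'t3c')
E
```

```text
time: 5.55
tool_pos: [0.5843, -0.153, 0.1085]
eef_rot: [[-0.097, 0.995, 0.0], [0.995, 0.097, -0.008], [-0.008, -0.001, -1.0]]
contact_force: [-0.4, -0.1, -7.1]
grip_width: 0.0589
[np.float64(1.1), np.float64(-1.2), np.float64(2.5)] turn -0.0
```

View pics/w3.png

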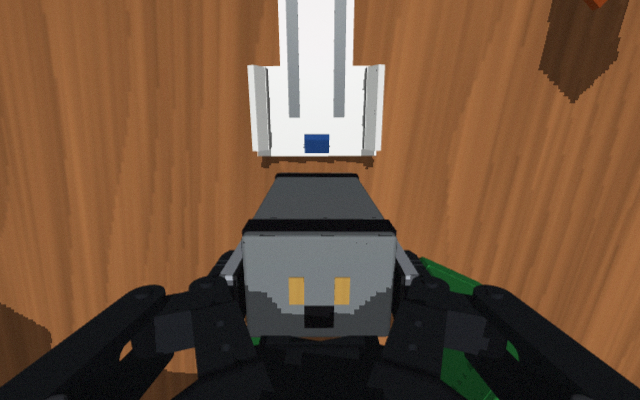

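View pics/t3c.png

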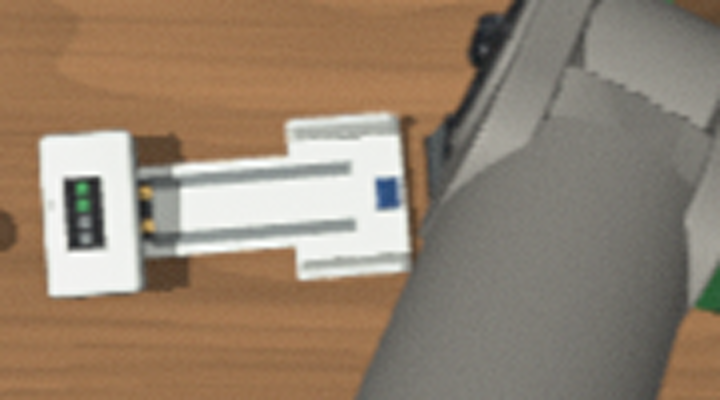

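```bash
python3 - <<'E'
from h import *
f=load('w3'); c=np.array([-.0976,.9952,0]); l=np.array([-.9952,-.0976,0]); E=np.array([579.5,-116.8,0])
q=lambda u,v,z:np.round([(onz(f,u,v,z)*1000-E)@c,(onz(f,u,v,z)*1000-E)@l],1)
for p in [(274,175,.003),(357,175,.003),(262,157,.012),(374,156,.012),(304,134,.0165),(329,134,.0165),(271,156,.012),(364,156,.012),(245,236,.133),(392,236,.133),(247,334,.133),(392,334,.133)]: print(p,q(*p))
E
python3 - <<'E'
import sys; sys.path.insert(0,'.')
from h import *
crop('w3',240,120,400,250,5,'w3c')
E
```

```text
(274, 175, 0.003) [-15.9  33.2]
(357, 175, 0.003) [-16.  -31.6]
(262, 157, 0.012) [-0.6 40.3]
(374, 156, 0.012) [  0.  -42.6]
(304, 134, 0.0165) [16.3  8.7]
(329, 134, 0.0165) [16.3 -9. ]
(271, 156, 0.012) [ 0.1 33.6]
(364, 156, 0.012) [  0.  -35.2]
(245, 236, 0.133) [-13.9  26. ]
(392, 236, 0.133) [-13.9 -29.1]
(247, 334, 0.133) [-57.3  28. ]
(392, 334, 0.133) [-57.3 -31.8]
```

View pics/w3c.png

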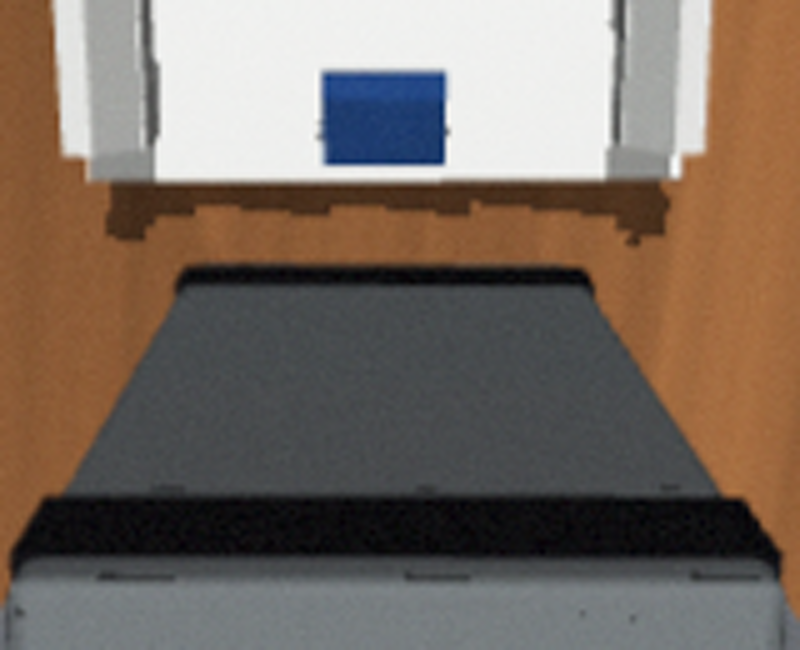

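```bash
python3 -m jog '[[50,3,0,2,0],[50,3,0,1,0],[50,3,0,0,0],[50,2,0,0,0],[50,0,0,0,0]]'; python3 -m jog '[[50,1,0,0,0],[50,1,0,0,0]]'; python3 - <<'E'
from h import *
o,p,R,y=state(); c=np.array([-.0976,.9952,0]); print((p-[579.5,-116.8,0])@c, y, o['contact_force']@c)
E
```

```text
time: 6.28
tool_pos: [0.5824, -0.1434, 0.1052]
eef_rot: [[-0.094, 0.996, -0.0], [0.996, 0.094, -0.009], [-0.009, -0.001, -1.0]]
contact_force: [0.0, -0.4, -5.8]
grip_width: 0.0591
time: 6.52
tool_pos: [0.5822, -0.1416, 0.1053]
eef_rot: [[-0.094, 0.996, -0.0], [0.996, 0.094, -0.009], [-0.009, -0.001, -1.0]]
contact_force: [-0.0, -0.0, -7.4]
grip_width: 0.0593
-24.986735071280947 95.36566597162825 -0.03950087644168516
```

```bash
python3 -m jog '[[50,1,0,0,0],[50,1,0,0,0],[50,1,0,0,0]]'; python3 -m jog '[[50,1,0,0,0],[50,1,0,0,0],[50,0,0,0,0]]'
```

```text
time: 6.9
tool_pos: [0.5819, -0.1392, 0.1054]
eef_rot: [[-0.094, 0.996, 0.0], [0.996, 0.094, -0.01], [-0.01, -0.001, -1.0]]
contact_force: [0.8, -1.9, -6.1]
grip_width: 0.059
time: 7.28
tool_pos: [0.5819, -0.139, 0.1055]
eef_rot: [[-0.093, 0.996, 0.001], [0.996, 0.093, -0.013], [-0.013, -0.0, -1.0]]
contact_force: [0.3, -0.9, -7.3]
grip_width: 0.0591
```

```bash
python3 -m jog '[[50,2,0,0,0],[50,2,0,0,0],[50,2,0,0,0]]';python3 -m jog '[[50,2,0,0,0]]'; python3 - <<'E'
from h import *
grab('wrist','w4'); crop('w4',220,100,420,260,4,'w4c')
E
```

```text
time: 7.65
tool_pos: [0.5815, -0.1369, 0.106]
eef_rot: [[-0.092, 0.996, 0.003], [0.996, 0.092, -0.02], [-0.02, 0.001, -1.0]]
contact_force: [0.1, -6.1, -6.8]
grip_width: 0.0588
time: 7.78
tool_pos: [0.5814, -0.1366, 0.1061]
eef_rot: [[-0.092, 0.996, 0.004], [0.996, 0.092, -0.022], [-0.023, 0.002, -1.0]]
contact_force: [-0.4, -5.6, -7.6]
grip_width: 0.0594
```

View pics/w4c.png

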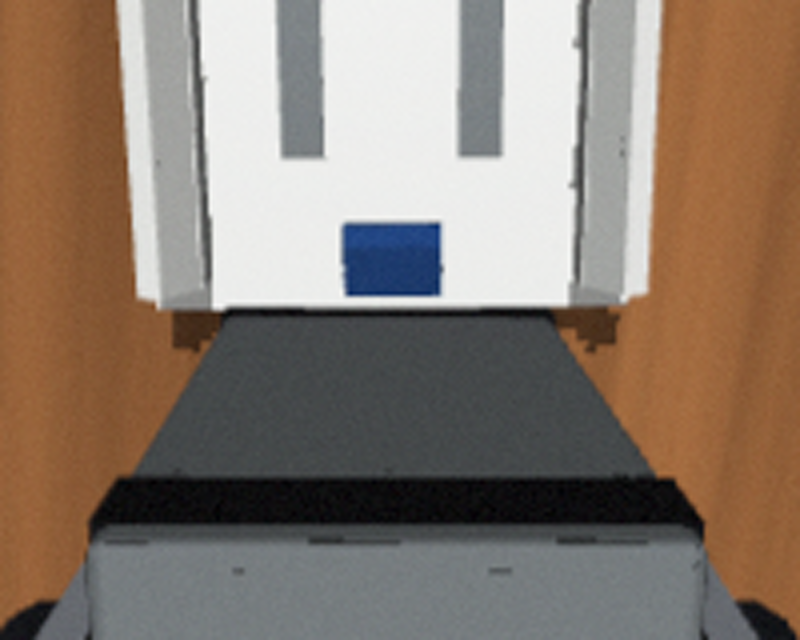

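```bash
cat >> h.py <<'E'
C=np.array([-.0976,.9952,0]); Lf=np.array([-.9952,-.0976,0]); EDGE=np.array([579.5,-116.8,12.])
def cr():
    o,p,R,y=state(); g=p-11*R[:,2]-EDGE
    F=np.array(o['contact_force'])
    return o,R,g@C,g@Lf,g[2],F
def arc(step=4,n=5,H=105.,T=23.):
    o,R,X,Y,Z,F=cr(); a0=np.degrees(np.arctan2(H,-T)); th=a0-np.degrees(np.arctan2(Z,X)); r=np.hypot(X,Z)
    print('t',o['time'],'X %.1f Y %.1f Z %.1f th %.1f r %.1f (%.1f)'%(X,Y,Z,th,r,np.hypot(H,T)),'F c %.1f l %.1f z %.1f'%(F@C,F@Lf,F[2]),'tq',np.round(o['ft_torque'],2),'yaw %.1f'%np.degrees(np.arctan2(R[1,0],R[0,0])),'toolz',np.round(R[:,2],3),'w',round(o['grip_width'],4))
    prev=X*C+Y*Lf+[0,0,Z]
    for i in range(1,n+1):
        t=np.radians(min(th+step*i,90)); x=-T*np.cos(t)+H*np.sin(t); z=T*np.sin(t)+H*np.cos(t)
        w=x*C+z*np.array([0,0,1.]); d=R.T@(w-prev); prev=w; print('  th %.1f'%np.degrees(t),np.round(d,1))
E
python3 -c "
from h import *
arc()"
```

```text
t 7.825 X -19.2 Y 0.1 Z 105.1 th 2.0 r 106.8 (107.5) F c -6.1 l 0.9 z -6.8 tq [-1.65 -0.07  0.2 ] yaw 95.3 toolz [ 0.003 -0.022 -1.   ] w 0.0589
  th 6.0 [ 7.3  0.1 -1.9]
  th 10.0 [ 7.5 -0.  -0.7]
  th 14.0 [ 7.5 -0.  -0.2]
  th 18.0 [ 7.5 -0.   0.3]
  th 22.0 [ 7.5 -0.   0.8]
```

```bash
python3 -m jog '[[50,6,0,-1,0],[50,6,0,-1,0]]'; python3 -c "
from h import *
arc()"
```

```text
time: 8.07
tool_pos: [0.5798, -0.1275, 0.1079]
eef_rot: [[-0.09, 0.996, 0.004], [0.996, 0.09, -0.027], [-0.027, 0.001, -1.0]]
contact_force: [0.5, -7.3, -8.1]
grip_width: 0.0592
t 8.075 X -10.4 Y 0.8 Z 106.9 th 6.8 r 107.4 (107.5) F c -7.3 l 0.2 z -8.1 tq [-1.74 -0.11  0.08] yaw 95.2 toolz [ 0.004 -0.027 -1.   ] w 0.0592
  th 10.8 [ 7.5  0.8 -0.8]
  th 14.8 [ 7.5 -0.1 -0.1]
  th 18.8 [ 7.5 -0.1  0.4]
  th 22.8 [ 7.4 -0.1  0.9]
  th 26.8 [ 7.4 -0.1  1.4]
```

```bash
python3 -m jog '[[50,7,0,-1,0],[50,7,0,0,0],[50,7,0,0,0]]'; python3 -c "
from h import *
arc()
grab('scene','s5'); crop('s5',190,110,380,250,4,'s5c')"
```

```text
time: 8.45
tool_pos: [0.5777, -0.1116, 0.109]
eef_rot: [[-0.088, 0.996, 0.006], [0.995, 0.088, -0.035], [-0.035, 0.002, -0.999]]
contact_force: [1.1, -6.8, -8.7]
grip_width: 0.0592
t 8.45 X 5.8 Y 1.3 Z 108.0 th 15.4 r 108.2 (107.5) F c -6.9 l -0.5 z -8.7 tq [-2.04 -0.3   0.14] yaw 95.1 toolz [ 0.006 -0.035 -0.999] w 0.0592
  th 19.4 [7.5 1.3 1.1]
  th 23.4 [ 7.4 -0.1  0.9]
  th 27.4 [ 7.4 -0.1  1.4]
  th 31.4 [ 7.2 -0.1  1.9]
  th 35.4 [ 7.1 -0.1  2.4]
```

View pics/s5c.png

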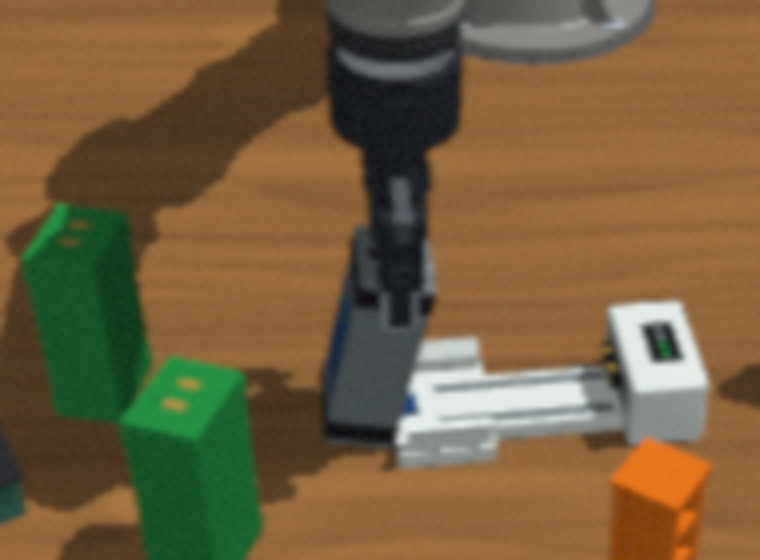

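```bash
python3 -m jog '[[50,7,1,1,-0.005],[50,7,0,1,-0.005],[50,7,0,1,0],[50,7,0,2,0]]'; python3 -c "
from h import *
arc()"
```

```text
time: 9.0
tool_pos: [0.5759, -0.091, 0.1061]
eef_rot: [[-0.094, 0.996, 0.007], [0.995, 0.094, -0.045], [-0.045, 0.003, -0.999]]
contact_force: [-0.4, -4.8, -1.0]
grip_width: 0.0592
t 9.0 X 26.5 Y 1.1 Z 105.1 th 26.5 r 108.3 (107.5) F c -4.7 l 0.9 z -1.0 tq [-1.5   0.35  0.01] yaw 95.4 toolz [ 0.007 -0.045 -0.999] w 0.0592
  th 30.5 [7.1 1.  2.6]
  th 34.5 [ 7.2 -0.   2.3]
  th 38.5 [ 7.  -0.   2.8]
  th 42.5 [ 6.8 -0.   3.2]
  th 46.5 [ 6.5 -0.   3.7]
```

```bash
python3 -m jog '[[50,8,1,3,0],[50,8,0,3,0],[50,8,0,3,0],[50,8,0,4,0]]'; python3 -c "
from h import *
arc()"
```

```text
time: 9.5
tool_pos: [0.5747, -0.0674, 0.0966]
eef_rot: [[-0.088, 0.996, 0.01], [0.995, 0.089, -0.053], [-0.054, 0.006, -0.999]]
contact_force: [-0.9, -2.6, 0.5]
grip_width: 0.0589
t 9.5 X 50.2 Y -0.0 Z 95.6 th 40.1 r 108.0 (107.5) F c -2.5 l 1.2 z 0.5 tq [-1.41  0.45 -0.  ] yaw 95.1 toolz [ 0.01  -0.053 -0.999] w 0.0589
  th 44.1 [ 6.5 -0.1  3.9]
  th 48.1 [ 6.5 -0.1  3.8]
  th 52.1 [ 6.2 -0.1  4.3]
  th 56.1 [ 5.9 -0.1  4.7]
  th 60.1 [ 5.5 -0.1  5.1]
```

```bash
python3 -m jog '[[50,7,0,4,0],[50,7,0,4,0],[50,7,0,5,0],[50,6,0,5,0]]'; python3 -c "
from h import *
arc()
grab('scene','s6'); crop('s6',190,110,380,250,4,'s6c')"
```

```text
time: 10.0
tool_pos: [0.5739, -0.046, 0.0823]
eef_rot: [[-0.084, 0.996, 0.013], [0.995, 0.084, -0.057], [-0.058, 0.008, -0.998]]
contact_force: [-1.5, -3.3, 2.5]
grip_width: 0.059
t 10.0 X 71.7 Y -1.3 Z 81.3 th 53.7 r 108.4 (107.5) F c -3.1 l 1.8 z 2.5 tq [-1.11  0.71 -0.09] yaw 94.8 toolz [ 0.013 -0.057 -0.998] w 0.059
  th 57.7 [ 5.2 -1.4  5.5]
  th 61.7 [ 5.4 -0.1  5.2]
  th 65.7 [ 5.  -0.1  5.6]
  th 69.7 [ 4.6 -0.1  5.9]
  th 73.7 [ 4.2 -0.1  6.2]
```

View pics/s6c.png

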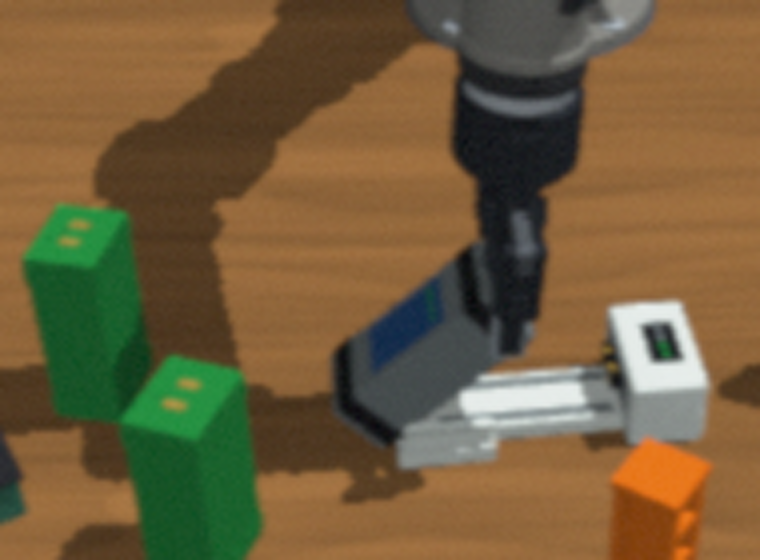

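```bash
python3 -m jog '[[50,6,-1,6,-0.01],[50,6,-1,6,-0.01],[50,5,0,6,0],[50,5,0,6,0]]'; python3 -c "
from h import *
arc()"
```

```text
time: 10.55
tool_pos: [0.5707, -0.0226, 0.056]
eef_rot: [[-0.105, 0.994, 0.015], [0.993, 0.106, -0.055], [-0.056, 0.009, -0.998]]
contact_force: [-1.7, -4.9, 4.8]
grip_width: 0.0593
t 10.55 X 95.3 Y -0.3 Z 55.0 th 72.4 r 110.0 (107.5) F c -4.7 l 2.2 z 4.8 tq [-1.97  0.29 -0.14] yaw 96.0 toolz [ 0.015 -0.055 -0.998] w 0.0593
  th 76.4 [ 1.8 -0.4  7.8]
  th 80.4 [ 3.4 -0.   6.7]
  th 84.4 [ 3.  -0.   6.9]
  th 88.4 [ 2.5 -0.   7.1]
  th 90.0 [ 0.9 -0.   2.9]
```

```bash
python3 -m jog '[[50,2,0,6,0],[50,3,0,6,0],[50,2,0,6,0]]'; python3 -c "
from h import *
arc(3)"
```

```text
time: 10.92
tool_pos: [0.57, -0.0123, 0.036]
eef_rot: [[-0.107, 0.994, 0.014], [0.993, 0.107, -0.051], [-0.052, 0.008, -0.999]]
contact_force: [-2.4, 0.3, 6.4]
grip_width: 0.0594
t 10.925 X 105.5 Y -0.7 Z 35.0 th 84.0 r 111.2 (107.5) F c 0.5 l 2.4 z 6.4 tq [-0.83  0.58 -0.17] yaw 96.1 toolz [ 0.014 -0.051 -0.999] w 0.0594
  th 87.0 [-1.5 -0.8  6.6]
  th 90.0 [ 1.6 -0.   5.4]
  th 90.0 [ 0. -0.  0.]
  th 90.0 [0. 0. 0.]
  th 90.0 [0. 0. 0.]
```

```bash
python3 -m jog '[[50,0,0,4,0],[50,0,0,4,0]]'; python3 -c "
from h import *
arc(3,1)"
```

```text
time: 11.18
tool_pos: [0.5698, -0.0092, 0.0271]
eef_rot: [[-0.108, 0.994, 0.012], [0.993, 0.108, -0.046], [-0.047, 0.007, -0.999]]
contact_force: [-1.9, 1.8, 6.1]
grip_width: 0.0593
t 11.175 X 108.6 Y -0.8 Z 26.1 th 88.8 r 111.7 (107.5) F c 2.0 l 1.7 z 6.1 tq [-0.43  0.52 -0.19] yaw 96.2 toolz [ 0.012 -0.046 -0.999] w 0.0593
  th 90.0 [-3.4 -0.9  3.3]
```

```bash
python3 -m jog '[[50,0,0,3,0],[50,0,0,2,0]]'; python3 -c "
from h import *
arc(3,1)
grab('scene','s7'); crop('s7',190,110,380,250,4,'s7c')"
```

```text
time: 11.42
tool_pos: [0.5697, -0.0074, 0.0215]
eef_rot: [[-0.108, 0.994, 0.012], [0.993, 0.109, -0.044], [-0.045, 0.007, -0.999]]
contact_force: [-2.6, 0.2, 2.8]
grip_width: 0.0589
t 11.425 X 110.3 Y -0.9 Z 20.5 th 91.8 r 112.2 (107.5) F c 0.5 l 2.6 z 2.8 tq [-0.27  0.56 -0.32] yaw 96.2 toolz [ 0.012 -0.044 -0.999] w 0.0589
  th 90.0 [-5.4 -0.9 -2.2]
```

View pics/s7c.png

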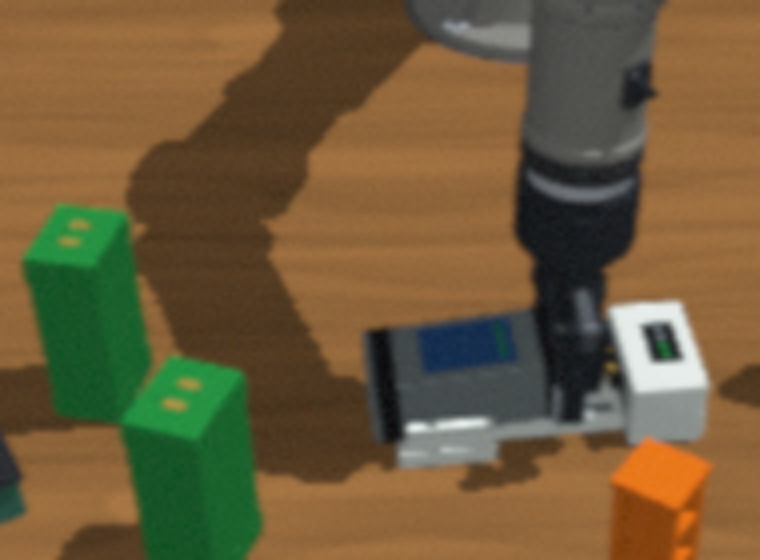

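```bash
python3 -m jog '[[62,0,0,0,0],[66,0,0,0,0],[70,0,0,0,0]]'; python3 -c "
from h import *
arc(3,1)
grab('wrist','w7');grab('scene','s8'); crop('s8',190,110,380,250,4,'s8c')"
```

```text
time: 11.85
tool_pos: [0.5702, -0.0066, 0.0206]
eef_rot: [[-0.109, 0.994, 0.013], [0.993, 0.109, -0.043], [-0.044, 0.008, -0.999]]
contact_force: [0.9, 0.1, 0.2]
grip_width: 0.0698
t 11.85 X 111.1 Y -1.5 Z 19.6 th 92.4 r 112.8 (107.5) F c 0.1 l -0.9 z 0.2 tq [0.01 0.04 0.01] yaw 96.3 toolz [ 0.013 -0.043 -0.999] w 0.0698
  th 90.0 [-6.2 -1.5 -3.2]
```

View pics/s8c.png

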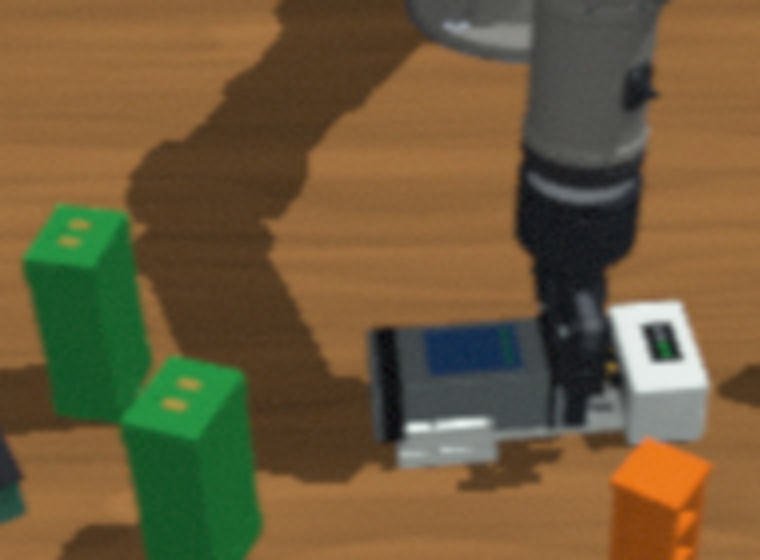

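View pics/w7.png

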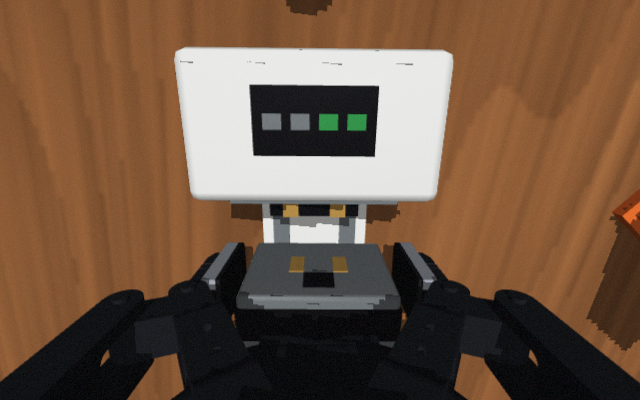

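```bash
python3 - <<'E'
from h import *
f=load('w7')
q=lambda u,v,z:np.round([(onz(f,u,v,z)*1000-EDGE)@C,(onz(f,u,v,z)*1000-EDGE)@Lf],1)
for p in [(255,244,.012),(384,244,.012),(244,297,.058),(394,297,.058),(190,197,.05),(437,197,.05),(178,50,.05),(452,52,.05),(264,243,.012),(365,243,.012)]: print(p,q(*p))
E
```

```text
(255, 244, 0.012) [115.   29.4]
(384, 244, 0.012) [115.4 -34.2]
(244, 297, 0.058) [117.   24.5]
(394, 297, 0.058) [117.2 -27.9]
(190, 197, 0.05) [150.8  42.5]
(437, 197, 0.05) [151.5 -41.6]
(178, 50, 0.05) [196.1  40.8]
(452, 52, 0.05) [196.6 -40.3]
(264, 243, 0.012) [115.5  24.9]
(365, 243, 0.012) [115.9 -24.8]
```

```bash
python3 -m jog '[[74,0,0,-4,0],[76,-6,-1,0,0.01],[76,-6,0,0,0],[76,-4,0,0,0],[76,0,0,0,0]]'; python3 -c "
from h import *
arc(3,0)
f=grab('wrist','w8');crop('w8',200,120,440,320,3.3,'w8c')"
```

```text
time: 12.58
tool_pos: [0.571, -0.0244, 0.026]
eef_rot: [[-0.097, 0.995, 0.013], [0.994, 0.098, -0.044], [-0.045, 0.009, -0.999]]
contact_force: [-0.1, 0.4, -0.2]
grip_width: 0.0762
t 12.575 X 93.3 Y -0.5 Z 24.9 th 87.4 r 96.6 (107.5) F c 0.4 l 0.1 z -0.2 tq [-0.01  0.01 -0.05] yaw 95.6 toolz [ 0.013 -0.044 -0.999] w 0.0762
```

View pics/w8c.png

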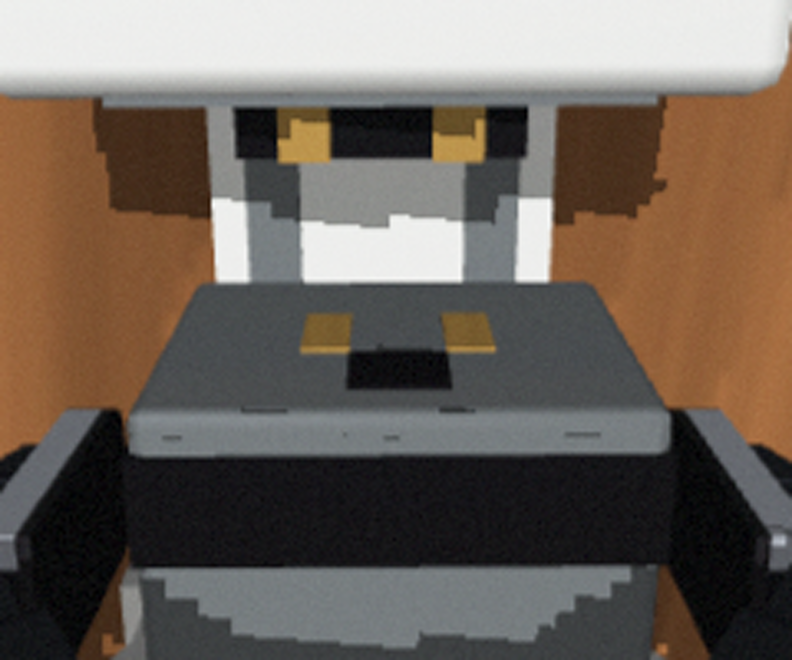

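```bash
python3 -m jog '[[66,0,0,0,0],[50,0,0,0,0],[50,0,0,0,0],[50,0,0,0,0]]'; python3 -c "
from h import *
arc(3,0)"
```

```text
time: 13.12
tool_pos: [0.5714, -0.0238, 0.0262]
eef_rot: [[-0.098, 0.995, 0.014], [0.994, 0.099, -0.043], [-0.045, 0.01, -0.999]]
contact_force: [0.9, -0.3, 1.7]
grip_width: 0.0593
t 13.125 X 93.8 Y -0.9 Z 25.2 th 87.3 r 97.1 (107.5) F c -0.3 l -0.9 z 1.7 tq [-0.03  0.14  0.03] yaw 95.6 toolz [ 0.014 -0.043 -0.999] w 0.0593
```

```bash
python3 -m jog '[[50,4,0,0,0],[50,4,0,0,0],[50,4,0,0,0]]'; python3 -c "
from h import *
arc(3,0)"
```

```text
time: 13.5
tool_pos: [0.5707, -0.0154, 0.0263]
eef_rot: [[-0.096, 0.995, 0.016], [0.994, 0.096, -0.048], [-0.049, 0.011, -0.999]]
contact_force: [0.3, -4.4, 2.1]
grip_width: 0.0594
t 13.5 X 102.3 Y -1.0 Z 25.3 th 88.5 r 105.4 (107.5) F c -4.4 l 0.1 z 2.1 tq [-0.71  0.07  0.06] yaw 95.5 toolz [ 0.016 -0.048 -0.999] w 0.0594
```

```bash
python3 -m jog '[[50,4,0,0,0],[50,4,0,0,0],[50,4,0,0,0]]'; python3 -c "
from h import *
arc(3,0);f=grab('wrist','w9')"
```

```text
time: 13.88
tool_pos: [0.5701, -0.0039, 0.0263]
eef_rot: [[-0.095, 0.995, 0.017], [0.994, 0.096, -0.05], [-0.051, 0.012, -0.999]]
contact_force: [0.5, -5.4, 4.3]
grip_width: 0.0593
t 13.875 X 113.8 Y -1.5 Z 25.3 th 89.8 r 116.6 (107.5) F c -5.4 l 0.1 z 4.3 tq [-0.9   0.15  0.13] yaw 95.5 toolz [ 0.017 -0.05  -0.999] w 0.0593
```

View pics/w9.png

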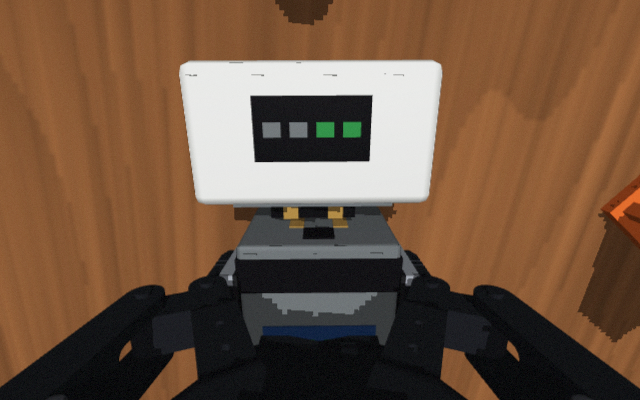

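```bash
python3 -m jog '[[50,3,0,0,0],[50,3,0,0,0]]'; python3 -c "
from h import *
arc(3,0)"; python3 -m jog '[[50,4,0,0,0],[50,4,0,0,0]]'; python3 -c "
from h import *
arc(3,0)"
```

```text
time: 14.18
tool_pos: [0.5698, 0.0011, 0.0264]
eef_rot: [[-0.096, 0.995, 0.018], [0.994, 0.096, -0.052], [-0.053, 0.013, -0.999]]
contact_force: [1.5, -8.7, 3.4]
grip_width: 0.0591
t 14.175 X 118.8 Y -1.7 Z 25.4 th 90.3 r 121.5 (107.5) F c -8.8 l -0.6 z 3.4 tq [-1.64  0.04  0.05] yaw 95.5 toolz [ 0.018 -0.052 -0.999] w 0.0591
time: 14.42
tool_pos: [0.5695, 0.0038, 0.0266]
eef_rot: [[-0.093, 0.995, 0.02], [0.994, 0.094, -0.058], [-0.06, 0.014, -0.998]]
contact_force: [1.3, -9.3, 3.1]
grip_width: 0.0597
t 14.425 X 121.7 Y -1.6 Z 25.5 th 90.5 r 124.3 (107.5) F c -9.4 l -0.4 z 3.1 tq [-1.84 -0.01  0.12] yaw 95.4 toolz [ 0.02  -0.058 -0.998] w 0.0597
```

```bash
python3 -m jog '[[50,5,0,0,0],[50,5,0,0,0]]'; python3 -c "
from h import *
arc(3,0);f=grab('wrist','w10');crop('w10',180,160,460,300,2.8,'w10c')
f=grab('scene','s10'); crop('s10',250,130,380,250,5,'s10c')"
```

```text
time: 14.68
tool_pos: [0.5691, 0.0068, 0.0267]
eef_rot: [[-0.09, 0.996, 0.022], [0.994, 0.091, -0.067], [-0.068, 0.016, -0.998]]
contact_force: [1.9, -11.3, 2.7]
grip_width: 0.0594
t 14.675 X 124.8 Y -1.6 Z 25.7 th 90.7 r 127.4 (107.5) F c -11.4 l -0.8 z 2.7 tq [-1.97  0.03  0.14] yaw 95.2 toolz [ 0.022 -0.067 -0.998] w 0.0594
```

View pics/w10c.png

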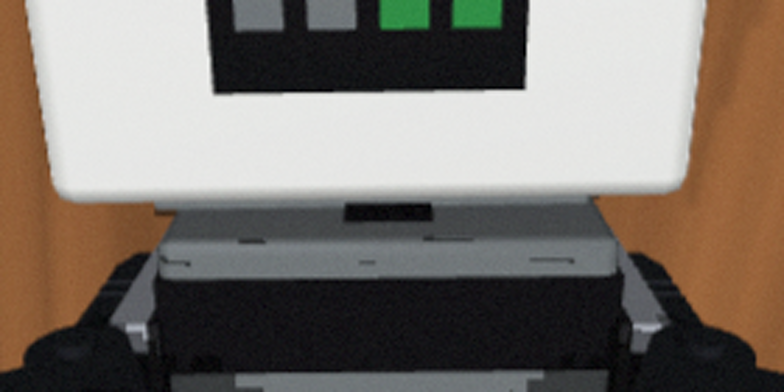

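View pics/s10c.png

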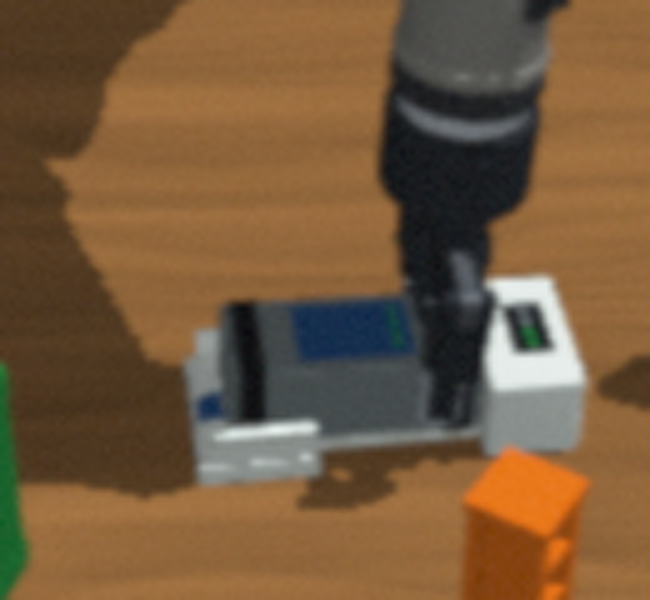

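```bash
python3 - <<'E'
from h import *
f=load('w10')
q=lambda u,v,z:np.round([(onz(f,u,v,z)*1000-EDGE)@C,(onz(f,u,v,z)*1000-EDGE)@Lf],1)
for p in [(240,246,.058),(400,246,.058),(200,228,.05),(425,226.5,.05),(320,227.5,.05)]: print(p,q(*p))
crop('s10',280,170,345,230,10,'s10d')
E
```

```text
(240, 246, 0.058) [148.7  25.7]
(400, 246, 0.058) [147.8 -30.3]
(200, 228, 0.05) [152.2  41.8]
(425, 226.5, 0.05) [151.6 -41.5]
(320, 227.5, 0.05) [151.7  -2.4]
```

View pics/s10d.png

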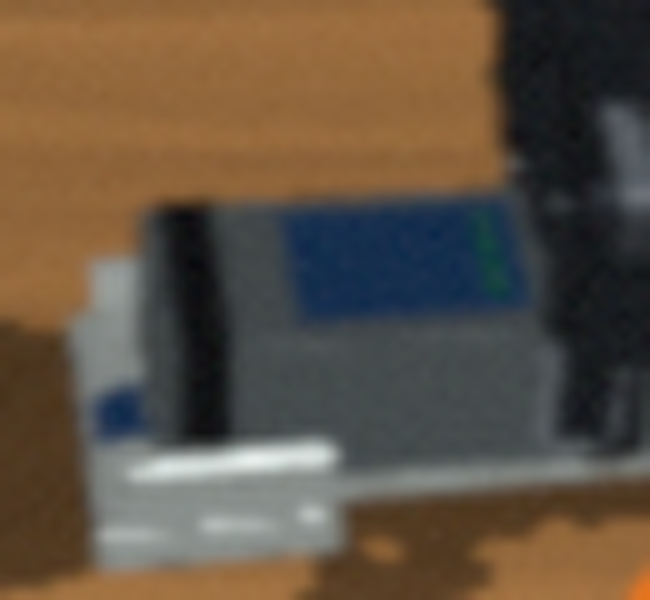

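```bash
python3 -m jog '[[50,5,0,0,0],[50,5,0,0,0]]'; python3 -c "
from h import *
arc(3,0)"; python3 -m jog '[[50,5,0,0,0]]'; python3 -c "
from h import *
arc(3,0);f=grab('wrist','w11');crop('w11',180,160,460,300,2.8,'w11c')
f=grab('scene','s11'); crop('s11',280,170,345,230,10,'s11c')"
```

```text
time: 15.02
tool_pos: [0.569, 0.0074, 0.0269]
eef_rot: [[-0.085, 0.996, 0.025], [0.993, 0.087, -0.078], [-0.08, 0.018, -0.997]]
contact_force: [1.6, -13.4, 2.6]
grip_width: 0.0595
t 15.025 X 125.5 Y -1.5 Z 25.9 th 90.7 r 128.1 (107.5) F c -13.5 l -0.3 z 2.6 tq [-2.31 -0.07  0.27] yaw 94.9 toolz [ 0.025 -0.078 -0.997] w 0.0595
time: 15.15
tool_pos: [0.569, 0.0072, 0.0271]
eef_rot: [[-0.083, 0.996, 0.026], [0.993, 0.085, -0.084], [-0.085, 0.019, -0.996]]
contact_force: [2.3, -13.8, 3.1]
grip_width: 0.0594
t 15.15 X 125.4 Y -1.4 Z 26.1 th 90.6 r 128.0 (107.5) F c -13.9 l -0.9 z 3.1 tq [-2.2  -0.1   0.23] yaw 94.8 toolz [ 0.026 -0.084 -0.996] w 0.0594
```

View pics/w11c.png

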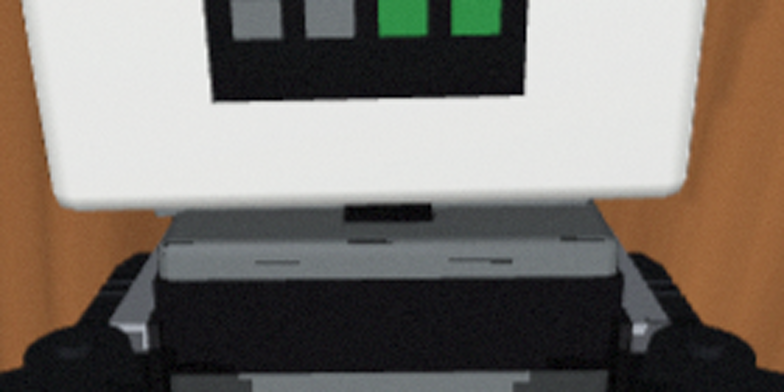

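View pics/s11c.png

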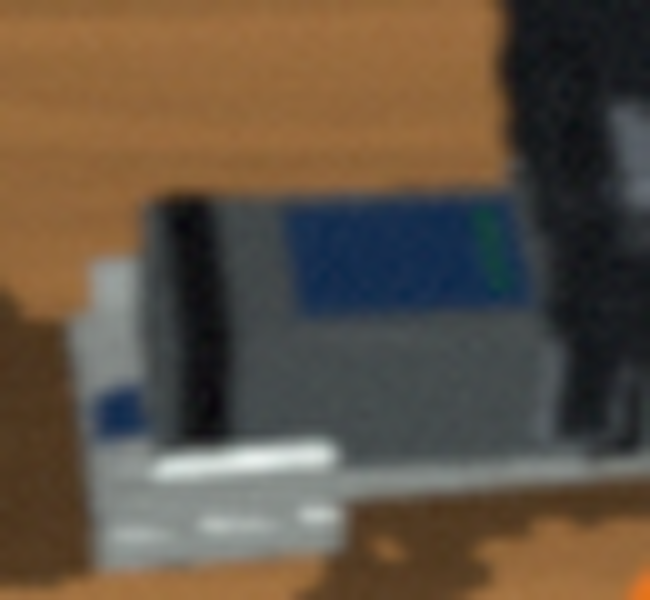

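```bash
python3 - <<'E'
from h import *
for n in ['s8','s10','s11']:
    f=load(n); im=cv2.imread(f'pics/{n}.png')
    print(n)
    for foot in ([-15] if n=='s8' else [14,16]):
      for pitch in (0,2.5):
        t=np.radians(pitch)
        ux=np.cos(t)*C-np.array([0,0,np.sin(t)]); uz=np.sin(t)*C+np.array([0,0,np.cos(t)])
        tip=EDGE+C*(foot+130)-1.5*Lf  # bottom of top end on deck
        for nm,a,b,c in [('foot far up',130,46,30),('foot near up',130,46,-30),('top far up',0,46,30),('foot far low',130,0,30)]:
            P=tip-ux*a+uz*b+Lf*c
            u,v=proj(f,P/1000); print(foot,pitch,nm,'crop %.0f %.0f'%((u-280)*10,(v-170)*10))
crop('s8',280,170,345,230,10,'s8d')
E
```

```text
s8
-15 0 foot far up crop 3 220
-15 0 foot near up crop 19 371
-15 0 top far up crop 500 181
-15 0 foot far low crop 12 354
-15 2.5 foot far up crop 11 202
-15 2.5 foot near up crop 27 354
-15 2.5 top far up crop 508 180
-15 2.5 foot far low crop 11 338
s10
14 0 foot far up crop 115 211
14 0 foot near up crop 136 362
14 0 top far up crop 609 172
14 0 foot far low crop 121 345
14 2.5 foot far up crop 123 193
14 2.5 foot near up crop 144 344
14 2.5 top far up crop 616 172
14 2.5 foot far low crop 121 329
16 0 foot far up crop 123 210
16 0 foot near up crop 144 361
16 0 top far up crop 616 172
16 0 foot far low crop 128 345
16 2.5 foot far up crop 131 193
16 2.5 foot near up crop 152 343
16 2.5 top far up crop 624 171
16 2.5 foot far low crop 128 328
s11
14 0 foot far up crop 115 211
14 0 foot near up crop 136 362
14 0 top far up crop 609 172
14 0 foot far low crop 121 345
14 2.5 foot far up crop 123 193
14 2.5 foot near up crop 144 344
14 2.5 top far up crop 616 172
14 2.5 foot far low crop 121 329
16 0 foot far up crop 123 210
16 0 foot near up crop 144 361
16 0 top far up crop 616 172
16 0 foot far low crop 128 345
16 2.5 foot far up crop 131 193
16 2.5 foot near up crop 152 343
16 2.5 top far up crop 624 171
16 2.5 foot far low crop 128 328
```

View pics/s8d.png

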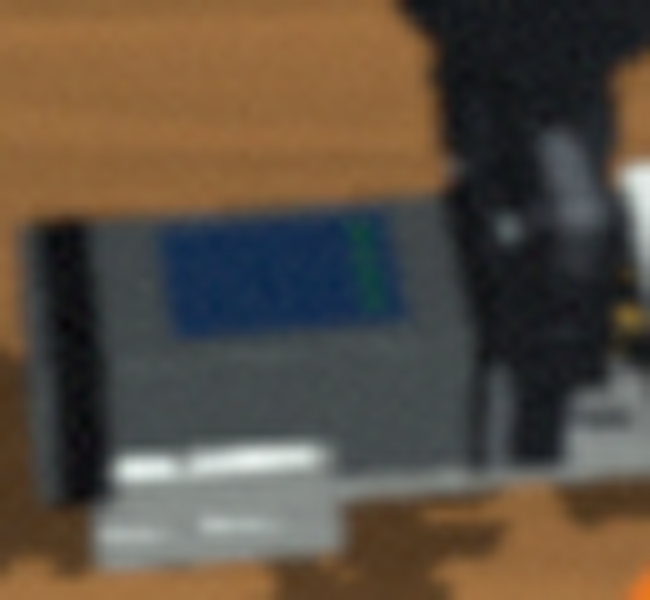

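```bash
for w in 1; do python3 -m jog '[[58,0,0,0,0]]'; done; python3 -c "
from h import *
arc(3,0)"; python3 -m jog '[[59,0,0,0,0]]';  python3 -c "
from h import *
arc(3,0)"
```

```text
time: 15.38
tool_pos: [0.5689, 0.0066, 0.0271]
eef_rot: [[-0.081, 0.996, 0.026], [0.993, 0.083, -0.084], [-0.085, 0.019, -0.996]]
contact_force: [0.5, -1.8, 1.6]
grip_width: 0.0592
t 15.375 X 124.8 Y -1.3 Z 26.1 th 90.6 r 127.5 (107.5) F c -1.8 l -0.3 z 1.6 tq [0.1  0.11 0.  ] yaw 94.7 toolz [ 0.026 -0.084 -0.996] w 0.0592
time: 15.5
tool_pos: [0.5689, 0.0065, 0.0271]
eef_rot: [[-0.08, 0.996, 0.026], [0.993, 0.082, -0.084], [-0.085, 0.019, -0.996]]
contact_force: [2.0, -4.3, 2.9]
grip_width: 0.0594
t 15.5 X 124.7 Y -1.3 Z 26.1 th 90.5 r 127.4 (107.5) F c -4.5 l -1.6 z 2.9 tq [-0.49  0.06 -0.  ] yaw 94.6 toolz [ 0.026 -0.084 -0.996] w 0.0594
```

```bash
python3 -m jog '[[59.4,0,0,0,0]]';  python3 -c "
from h import *
arc(3,0)"; python3 -m jog '[[59.8,0,0,0,0]]';  python3 -c "
from h import *
arc(3,0);f=grab('scene','s12'); crop('s12',280,170,345,230,10,'s12c')"
```

```text
time: 15.62
tool_pos: [0.5689, 0.0065, 0.0271]
eef_rot: [[-0.08, 0.996, 0.026], [0.993, 0.082, -0.084], [-0.086, 0.019, -0.996]]
contact_force: [0.8, -5.5, 2.6]
grip_width: 0.0595
t 15.625 X 124.6 Y -1.3 Z 26.0 th 90.6 r 127.3 (107.5) F c -5.5 l -0.3 z 2.6 tq [-0.6   0.05  0.03] yaw 94.6 toolz [ 0.026 -0.084 -0.996] w 0.0595
time: 15.75
tool_pos: [0.5688, 0.006, 0.0267]
eef_rot: [[-0.081, 0.996, 0.026], [0.993, 0.083, -0.085], [-0.087, 0.019, -0.996]]
contact_force: [1.0, -6.3, 0.0]
grip_width: 0.0599
t 15.75 X 124.2 Y -1.1 Z 25.6 th 90.7 r 126.8 (107.5) F c -6.4 l -0.4 z 0.0 tq [-1.06 -0.11  0.08] yaw 94.7 toolz [ 0.026 -0.085 -0.996] w 0.0599
```

View pics/s12c.png

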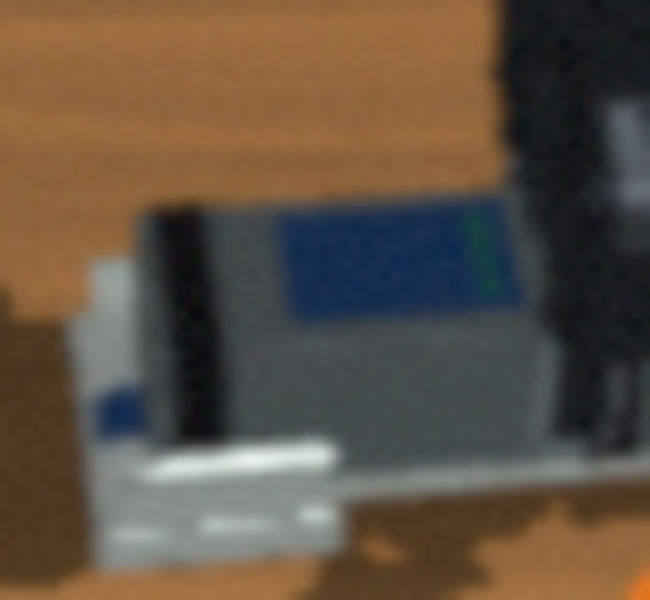

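```bash
python3 -m jog '[[59.8,4,0,0,-0.01],[59.8,5,0,0,0]]';  python3 -c "
from h import *
arc(3,0);f=grab('scene','s13'); crop('s13',280,170,345,230,10,'s13c')"
```

```text
time: 16.05
tool_pos: [0.5688, 0.0078, 0.0267]
eef_rot: [[-0.09, 0.996, 0.029], [0.991, 0.092, -0.094], [-0.096, 0.02, -0.995]]
contact_force: [2.3, -15.0, 2.5]
grip_width: 0.0602
t 16.05 X 126.1 Y -1.3 Z 25.7 th 90.9 r 128.7 (107.5) F c -15.1 l -0.8 z 2.5 tq [-2.7  -0.03  0.27] yaw 95.2 toolz [ 0.029 -0.094 -0.995] w 0.0602
```

View pics/s13c.png

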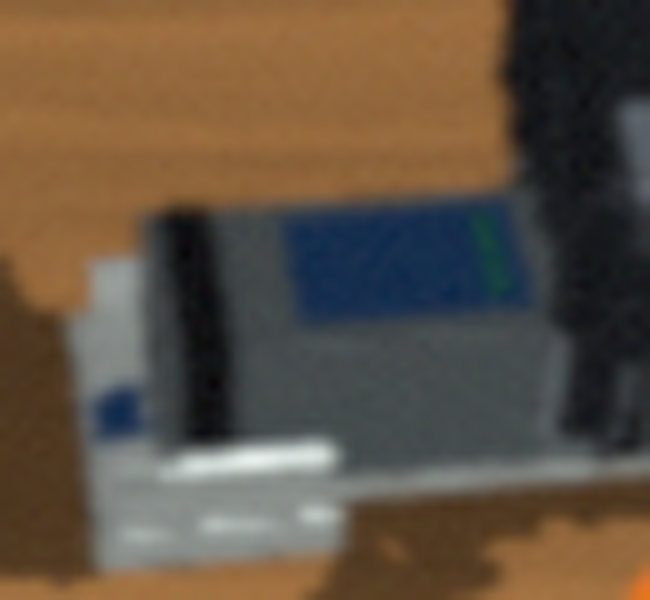

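```bash
python3 -m jog '[[59.8,4,0,0,0]]';  python3 -c "
from h import *
arc(3,0)";python3 -m jog '[[59.8,0,0,0,0],[59.8,0,0,0,0]]';  python3 -c "
from h import *
arc(3,0);f=grab('scene','s14'); crop('s14',280,170,345,230,10,'s14c')"
```

```text
time: 16.23
tool_pos: [0.5689, 0.0077, 0.0267]
eef_rot: [[-0.089, 0.996, 0.03], [0.991, 0.091, -0.099], [-0.102, 0.021, -0.995]]
contact_force: [2.1, -12.3, 2.4]
grip_width: 0.0597
t 16.225 X 126.1 Y -1.3 Z 25.7 th 90.8 r 128.7 (107.5) F c -12.5 l -0.9 z 2.4 tq [-2.05 -0.17  0.24] yaw 95.1 toolz [ 0.03  -0.099 -0.995] w 0.0597
time: 16.48
tool_pos: [0.5689, 0.0075, 0.0267]
eef_rot: [[-0.089, 0.996, 0.03], [0.991, 0.091, -0.1], [-0.102, 0.021, -0.995]]
contact_force: [0.4, -5.3, 4.4]
grip_width: 0.0597
t 16.475 X 125.9 Y -1.3 Z 25.6 th 90.9 r 128.4 (107.5) F c -5.4 l 0.1 z 4.4 tq [-0.77  0.07  0.03] yaw 95.1 toolz [ 0.03  -0.1   -0.995] w 0.0597
```

View pics/s14c.png

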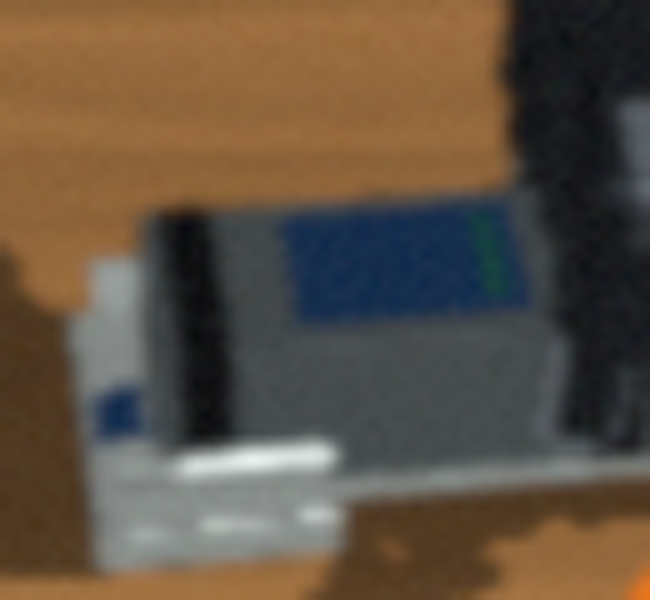

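```bash
python3 -m jog '[[60.4,0,0,0,0],[62,0,0,0,0],[70,0,0,0,0],[76,0,0,0,0]]';  python3 -c "
from h import *
arc(3,0);f=grab('scene','s15'); crop('s15',280,170,345,230,10,'s15c');f=grab('wrist','w15');crop('w15',180,160,460,300,2.8,'w15c')"
```

```text
time: 17.02
tool_pos: [0.5671, 0.0134, 0.0249]
eef_rot: [[-0.093, 0.995, 0.026], [0.991, 0.095, -0.094], [-0.097, 0.017, -0.995]]
contact_force: [0.8, -0.4, 0.5]
grip_width: 0.076
t 17.025 X 131.9 Y -0.2 Z 23.9 th 92.1 r 134.0 (107.5) F c -0.4 l -0.7 z 0.5 tq [ 0.09 -0.   -0.01] yaw 95.4 toolz [ 0.026 -0.094 -0.995] w 0.076
```

View pics/s15c.png

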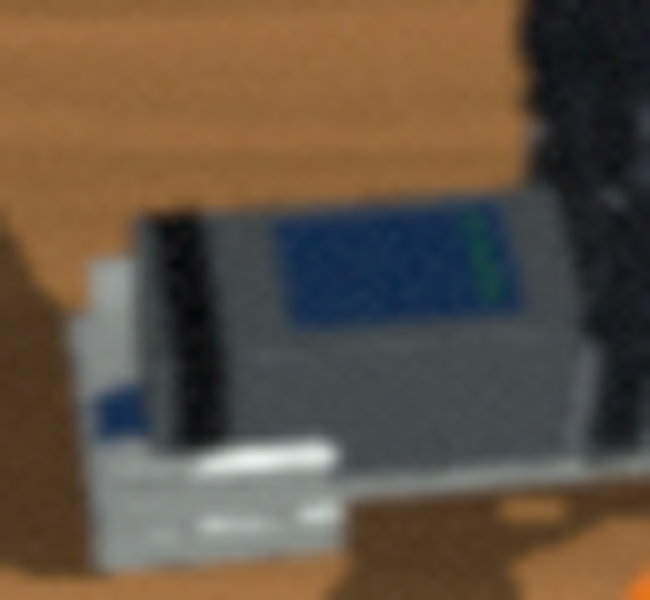

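View pics/w15c.png

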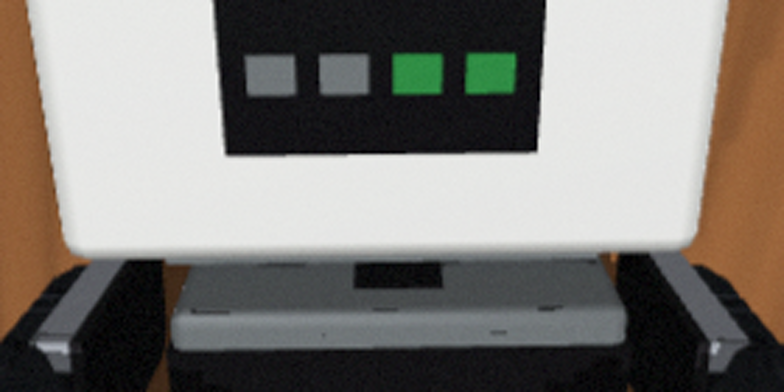

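```bash
python3 -m jog '[[82,-6,0,-2,0],[82,-6,0,-10,0],[82,-10,0,-30,0],[82,-30,0,-40,0],[82,-40,0,-30,0]]';  python3 -m jog '[[82,-50,0,0,0],[82,-50,0,0,0],[82,-25,0,0,0],[40,0,0,0,0]]'; python3 -c "
from h import *
arc(3,0);f=grab('wrist','w16');f=grab('scene','s16'); crop('s16',280,170,345,230,10,'s16c')"
```

```text
time: 17.75
tool_pos: [0.5717, -0.0678, 0.1482]
eef_rot: [[-0.098, 0.995, 0.022], [0.991, 0.1, -0.094], [-0.096, 0.013, -0.995]]
contact_force: [1.1, 0.3, -0.4]
grip_width: 0.0818
time: 18.25
tool_pos: [0.5855, -0.2022, 0.1688]
eef_rot: [[-0.089, 0.995, 0.034], [0.991, 0.092, -0.097], [-0.1, 0.025, -0.995]]
contact_force: [0.1, 0.9, -0.1]
grip_width: 0.066
t 18.25 X -84.4 Y 2.6 Z 167.7 th -14.4 r 187.8 (107.5) F c 0.9 l -0.2 z -0.1 tq [0.08 0.05 0.02] yaw 95.1 toolz [ 0.034 -0.097 -0.995] w 0.066
```

View pics/w16.png

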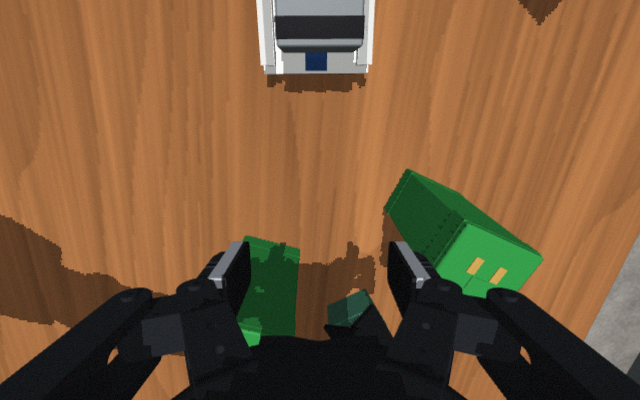

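View pics/s16c.png

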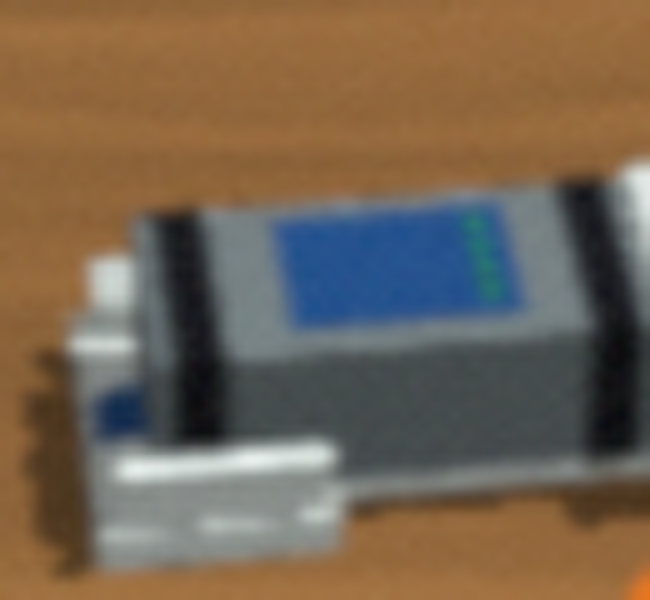

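```bash
python3 -c "
from h import *
crop('w16',255,0,380,85,6.3,'w16c')
f=grab('top','t16');crop('t16',260,190,390,260,6,'t16c')"
```

```text
(no output)
```

View pics/w16c.png

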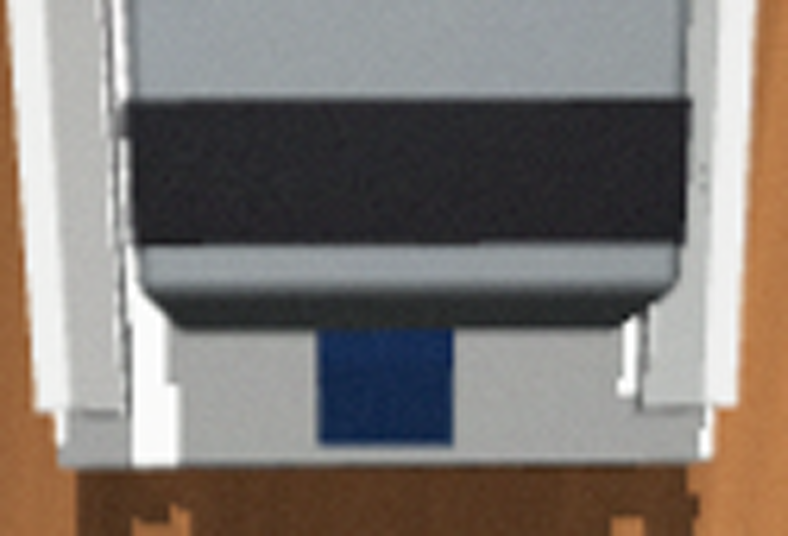

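View pics/t16c.png

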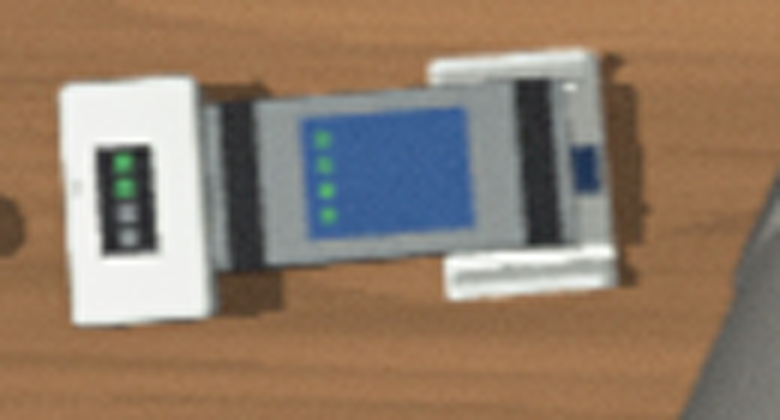

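```bash
python3 - <<'E'
from h import *
f=load('w16')
q=lambda x,y,z:np.round([(onz(f,255+x/6.3,y/6.3,z)*1000-EDGE)@C,(onz(f,255+x/6.3,y/6.3,z)*1000-EDGE)@Lf],1)
for n,p in [('foot low L',(180,328,.012)),('foot low R',(620,326,.012)),('foot low mid@latchtop',(385,328,.0165)),('foot up L',(145,243,.058)),('foot up/low edge',(155,290,.058)),('edge L',(130,466,.012)),('edge R',(640,462,.012)),('latch front deck',(320,444,.012)),('latchfront R',(452,443,.012)),('guide end L',(38,410,.032)),('guide end R',(738,406,.032))]: print(n,q(*p))
f=load('wrist1')
q=lambda x,y,z:np.round([(onz(f,260+x/7,80+y/7,z)*1000-EDGE)@C,(onz(f,260+x/7,80+y/7,z)*1000-EDGE)@Lf],1)
for p in [(410,491,.012),(410,437,.0165),(410,408,.0165)]: print(p,q(*p))
E
```

```text
foot low L [16.4 26.3]
foot low R [ 16.4 -31.4]
foot low mid@latchtop [15.9 -0.4]
foot up L [21.  26.2]
foot up/low edge [16.4 25.4]
edge L [-0.3 33.8]
edge R [ -0.2 -34.7]
latch front deck [2.3 8.3]
latchfront R [ 2.3 -9.4]
guide end L [ 5.7 42.7]
guide end R [  5.8 -43.9]
(410, 491, 0.012) [ 2.4 -0.5]
(410, 437, 0.0165) [11.4 -1.4]
(410, 408, 0.0165) [15.9 -1.8]
```

```bash
python3 - <<'E'
from h import *
for n in ['s16','scene0']:
    f=load(n); im=cv2.imread(f'pics/{n}.png')[170:230,280:345]; im=cv2.resize(im,None,fx=10,fy=10,interpolation=cv2.INTER_CUBIC)
    for tr,col in ((0,(0,255,255)),(4.5,(0,0,255))):
        for s in (9,-9):
            pts=[]
            for X,z in ((2.3,0),(11.4,4.5),(16,4.5)):
                P=EDGE+C*X+Lf*(s-.5)+np.array([0,0,max(z-tr,-6)]); u,v=proj(f,P/1000); pts.append([(u-280)*10,(v-170)*10])
            cv2.polylines(im,[np.int32(pts)],False,col,1)
    cv2.imwrite(f'pics/lat_{n}.png',im[150:550,0:400].repeat(1,0))
a=cv2.imread('pics/lat_s16.png');b=cv2.imread('pics/lat_scene0.png'); cv2.imwrite('pics/lat.png',np.hstack([a,b]))
E
```

```text
(no output)
```

View pics/lat.png

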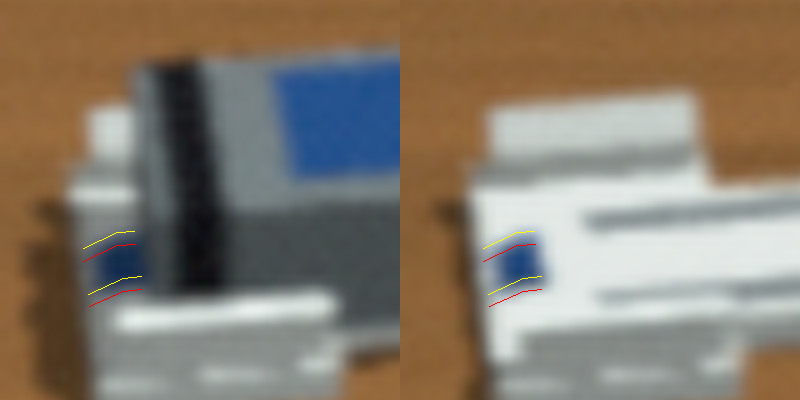

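The pack's foot measures 16.4 mm past the edge on both sides. It sprang back about 2 mm against the shoe and stopped there, and the latch looks exactly as it did in the first picture (up). I'll raise the hand clear, take one last check, and hand in.

```bash
python3 -m jog '[[60,0,0,-40,0],[60,0,0,-30,0],[60,0,0,0,0],[60,0,0,0,0]]'; python3 -c "
from h import *
f=grab('top','t17'); f=grab('scene','s17')
a=load('t17')['color'].astype(int);b=load('top0')['color'].astype(int)
for n,(u,v) in {'bottle':(222,229),'tower':(295,133),'house':(480,188)}.items(): print(n,abs(a-b)[v-18:v+18,u-18:u+18].mean())
f=grab('wrist','w17');crop('w17',220,0,420,120,4,'w17c')"
```

```text
time: 18.9
tool_pos: [0.5836, -0.1813, 0.2356]
eef_rot: [[-0.108, 0.994, 0.028], [0.99, 0.11, -0.089], [-0.091, 0.018, -0.996]]
contact_force: [0.4, -0.2, -0.1]
grip_width: 0.0601
bottle 2.621141975308642
tower 2.4652777777777777
house 62.40097736625514
```

View pics/t17.png

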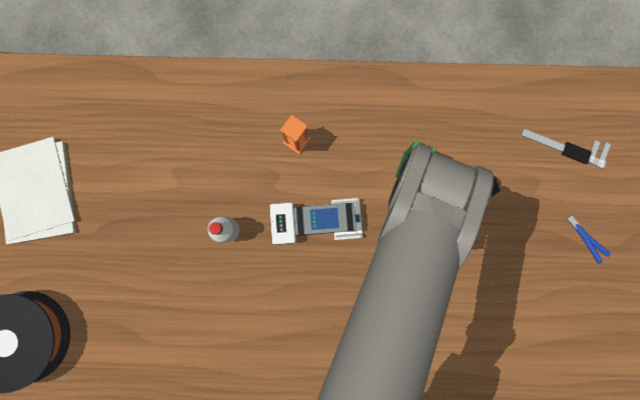

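View pics/w17c.png

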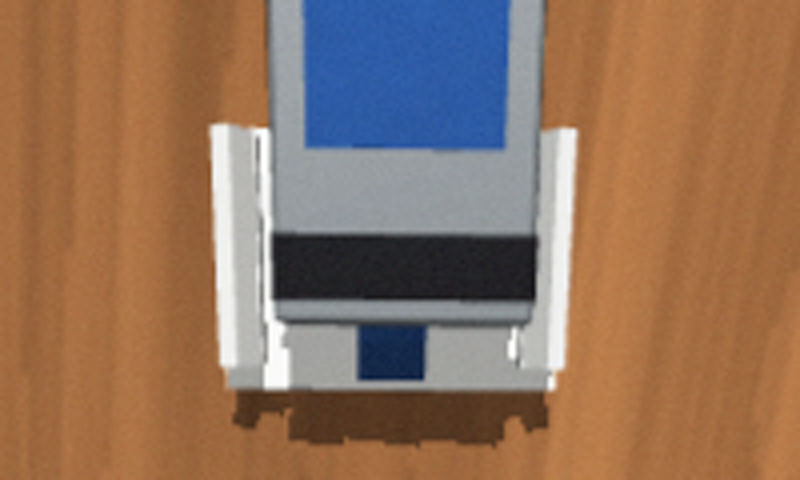

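The pack lies in line between the guides with the blue latch visible behind its foot. The bottle and tower are unchanged. The arm hides the house in the top view, so the image difference there means nothing; I compare it in the scene view and then hand in.

```bash
python3 -c "
from h import *
a=load('s17')['color'].astype(int);b=load('scene0')['color'].astype(int)
print('house',abs(a-b)[215:248,160:198].mean(), 'tower',abs(a-b)[222:274,338:372].mean())
print(workorder.finish_job())"
```

```text
house 10.780170122275386 tower 3.11236802413273
the job is handed in; nothing more can be done
None
```

The pack is on charge and the job is handed in, after about 19 s of the 70 s allowed. No verdict came back.

**What I did:** I gripped the grey pack near its top and set its foot square against the cradle edge at about 6 N. I then tipped it over the edge, still gripped, in small steps with wrist force around 10 N or less, and let it down onto the deck. Pushing it home took up to about 15 N. Then I let go and backed the hand away.

**Last checks:**
- **Pack:** its foot measured about 16.4 mm past the edge on both sides, so it is in line. It looks flat.
- **Latch:** the blue latch looks the same as in the first picture, so I take it as up. After release the pack sprang back 2 to 3 mm and stopped at the latch position.
- **Contact shoe:** I worked its travel out from the foot position (about 6 mm) and did not see it directly.
- **Bottle and tower:** unchanged in the pictures.
- **House:** the arm hid it in the top view. The scene view differed more there (10.8 against 3.1 for the tower). I suspect the arm's shadow, but did not confirm it. The hand never came near the house.

**What went less well:**
- **First push home:** with the firm grip, the hand leaned over and lifted the foot about 5 mm. I loosened the grip a little at a time to lower it, then pushed again.
- **Cradle contact force:** I read only the wrist force, so the force between pack and cradle was never measured directly. The least certain moment is the small settling when I first opened the fingers after laying the pack down.

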